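Drive the missing blade into the sowing board

ROBOT

A 6-joint arm with a two-finger parallel gripper is mounted at the origin on the work surface. World frame = base frame: x ahead of the robot, y to its left, z up, the work surface at z = 0. Lengths are in m, angles in degrees, forces in N, time in s.
With the tool pointing down it reaches from about 0.4 to 0.825 m from the base axis. Payload 7 kg.
Tool frame: the origin (TCP) lies midway between the tips of the shut fingers; the grasp point (between the pads) lies 19 mm behind it; z points along the fingers, y is the direction in which the jaws open and shut (so a half turn about z gives the same grasp; the last joint's range is limited). The gripper opens to 88 mm and grips with 3 to 60 N. Pads are 19 mm wide; open, the fingers measure 130 mm over their backs; the gripper's body (78 mm by 193 mm) begins 47 mm behind the grasp point.
Start: joints at [93.684, 20.546, 0.682, 0, -70.136, -16.507], TCP at [0.15, 0.658, 0.227] pointing down, gripper open.
Joint ranges: [-176.03, 176.03], [-82.01, 121.73], [-58.28, 71.71], [-173.87, 95.51], [-174.79, -0.11], [-173.66, 173.66]. Speed limits (degrees/s): [136.94, 136.94, 172.46, 180, 180, 180].

INTERFACE

Orientations are given as [roll, pitch, yaw] about the fixed x, y, z axes, in that order (R = Rz(yaw) Ry(pitch) Rx(roll)).
In Python, from plant import sensors, cams, job gives the robot as it stands.
- The arm moves only by the tool move_arm, never from a script. Its argument "commands" is a list of rows, each a list of 7 numbers: the finger opening in cm, from 0 to 8.76, then the shift along the tool's x, y, z in cm, then the turn, a rotation vector about the tool's x, y, z in rad. In form: [[hand, x, y, z, wx, wy, wz], ...]. A call has exactly 8 rows; each row is the pose to reach, as a shift and turn from the pose commanded when the call began, along the tool's axes at that moment; what a row does not reach only later rows make up. A row lasts 1/8 s, in which the tool goes at most 62.5 mm and 10.7 degrees, less where a joint would pass 70% of its speed; a pose out of reach is approached as far as the arm can. A call with a gripper value outside its range is refused whole. The fingers move at their own pace and stop on an object; the grip force is fixed at half the most. Time passes only in rows, so rows that repeat a pose let the fingers close, or fill a call up. It gives the time, the measured TCP pose, the force and the opening at its end, in the units of the state.
- sensors.get_obs(): the state, without advancing time (a new reading comes with each control period).
- cams.snapshot(name): name is "side" or "top"; returns a dict with "frame" (384x512x3 uint8, red, green, blue), "camera_matrix" (3x3 intrinsics, pixels), "dist_coeffs" ([k1, k2, p1, p2, k3] as OpenCV has them; the pictures are not rectified), "R" (3x3) and "t" (3): a world point X has camera coordinates R X + t. Camera axes: x right, y down, z forward; pixel columns grow to the right and rows downward; lengths in m; the calibration is good to about 2 mm. A picture is of the moment at which its call begins. There is no depth.
- job.close_job(): hands the job in, once; it reports no verdict.
The state is a dict: "clock": time; "joint_pos": joint angles; "qvel": joint speeds; "tau": joint torques, N m; "tool_pos": TCP position; "orientation": TCP orientation; "force": force on the tool from outside, world axes, zero at the start; "moment": the same for the moment, N m; "opening": finger opening in m.
Only numpy, scipy, OpenCV 4.12 (cv2) and the standard library are available. Lean on these libraries where they do the work, as an engineer would, in place of code of your own. Each camera call takes 0.05 s, during which the arm holds its last target.

TASK

Lift the loose wooden blade out of the caddy by its broad faces, stand it in the resting block and let go of it, then take it again by its two narrow edges and set its tapered tang in the empty slot of the sowing board, just far enough to stand there by itself, still clearly proud, when you let go. Take the wooden mallet and tap the blade down until it is fully home with its shoulder on the board, then stand the mallet upright on its cork mat again. Leave everything else on the table where it is.

Things in the scene. Friction and masses are not known exactly. Their poses are not given: they have to be found in the camera images.
- blade: Loose pale wooden blade, 70 g: flat head 44 (its x) x 22 (y) x 60 mm high; below it a tang 34 mm long, 30 mm wide (x), 20 mm thick (y) at the shoulder tapering to 10 at the tip. Origin: centre of the shoulder, between head and tang; z up to the head. Broad faces look along its y, narrow edges along x; a half turn about z changes nothing. Starts in the caddy, its x along the caddy's.
- blade_top (a point): Middle of the flat top of the blade's head, 60 mm above the blade's origin; tap here.
- caddy: Fixed wooden block 90 (x) x 70 (y) x 42 mm high; the blade stands in its loose slot, shoulder on the block. Two plywood end boards 12 mm thick, 106 mm high, inner faces 29 mm either side of the centre along x, leave only 7 mm beside the blade's narrow edges and stand 4 mm above its top. Origin: middle of the underside, z up.
- rest: Fixed wooden resting block, 84 (x) x 70 (y) x 42 mm high, open all round. Origin: middle of the underside, z up.
- rest_slot (a point): Middle of the mouth of the resting block's slot, in its top, 42 mm above the table; slot 34 mm (x) by 24 mm (y), right through. A blade standing in it has its origin at this point (give or take 2 mm) and its x along the block's x, either way round.
- board: Fixed sowing board 110 (x) x 210 (y) x 42 mm high with four fixed blades at 35 and 70 mm either side of the empty middle slot along its y, each 38 (x) x 22 (y) x 70 mm above the board. They stand 13 mm from the seated blade's broad faces and 10 mm taller than it when home; beside its narrow edges the board is clear. Origin: middle of the underside, z up.
- slot (a point): Middle of the slot's mouth in the board's top, 42 mm above the table; board's axes. Slot 34 mm in x; in y two sprung sloped cheeks leave 17 mm. The tang drops in until the blade's origin is about 10 mm above this point; from there the cheeks grip by friction, the push rising to 10-20 N at home: blade's origin at this point, its x along the board's x, either way round. It stays where driven.
- mallet: Turned wooden mallet standing upright: driving foot 38 mm diameter and 45 mm high, above it a plain round grip 28 mm diameter from 45 to 92 mm. Origin: middle of the foot's flat underside, z up. 0.2 kg (0.15 to 0.26). Between the neighbouring blades (48 mm apart) the foot just fits.
- mat: Fixed round cork mat, 100 mm diameter, 4 mm thick; the mallet starts upright on it. Origin: middle of the underside.
- seedling: Bystander: small terracotta pot with a seedling, 68 mm across, 58 mm high without leaves (about 110 mm with them). Origin at the middle of its underside, on the table. Leave it alone.
- former: Bystander: stepped turned wooden pot former with a ball on top, 64 mm across its foot, 106 mm high; not the mallet. Origin at the middle of its underside, on the table. Leave it alone.
- trowel: Bystander: hand trowel lying flat along its own x, blade to +x, origin below the neck, from 150 mm behind the origin to 125 mm ahead, 30 mm high. Leave it alone.
- jar: Bystander: grey plastic tub of white plant labels, 64 mm across, 65 mm high (110 mm with the labels). Origin at the middle of its underside, on the table. Leave it alone.
- small_pot: Bystander: black plastic pot full of soil, 60 mm across, 50 mm high. Origin at the middle of its underside, on the table. Leave it alone.
- brush: Bystander: wooden bench brush lying along its own x, 130 x 32 x 36 mm high. Origin at the middle of its underside, on the table. Leave it alone.
There are look-alikes about, which are no part of the job. What is shaped like the blade but black is not meant.

How it is judged:
By the outcome, as a careful person would: the job done as asked, in the order asked, and still so for the second after the job is handed in, with the robot touching nothing.
It also fails if it takes over 72 s, if anything falls off the work surface, if the arm or the gripper's body presses on something with over 40 N, if the wrist force passes 120 N, or if a joint passes its speed limit or range.

## Working session

There is one attempt and no reset: what is moved stays moved. The work goes in short steps, Python scripts to look and compute and a tool call to move; the robot and the scene stay as the last step left them, time stands still between calls to the robot, and variables do not carry over. Pictures are saved under pics/ and viewed, and the job is handed in when it is done.

Besides the shell and the picture viewer there is one more tool, called after "Request:" as a command line: name --pt "numbers of a row" for each row, then --argument value for the rest. move_arm: Moves the arm, as the interface text tells. Its arguments: {"type":"object","properties":{"commands":{"type":"array"}},"required":["commands"]}

```bash
ls; mkdir -p pics
python3 - <<'E'
from plant import sensors,cams
import cv2
print(sensors.get_obs())
for n in("side","top"):
    s=cams.snapshot(n); cv2.imwrite(f"pics/{n}0.png",s["frame"][:,:,::-1])
    import numpy as np
    print(n,s["camera_matrix"],s["dist_coeffs"],s["R"],s["t"], -np.array(s["R"]).T@s["t"])
E
```

```text
pics
{'clock': 0.0, 'joint_pos': array([ 9.36841343e+01,  2.05908151e+01,  6.34153671e-01, -2.08002543e-02,
       -7.01334179e+01, -1.65082920e+01]), 'qvel': array([-0.04360664,  0.06730546, -0.06246875, -0.00531462, -0.08151138,
       -0.07411713]), 'tau': array([-2.75808407e-04, -5.82708907e+01,  2.93055117e+01,  6.99730933e+00,
        6.87092674e-03, -1.55447933e-04]), 'tool_pos': array([0.14971914, 0.65770038, 0.22563041]), 'orientation': array([ 1.79908077e+02, -6.85143591e-03, -1.28312362e+01]), 'force': array([-0.18075775, -0.86252019, -0.35727939]), 'moment': array([-0.01915959, -0.02095372,  0.02861128]), 'opening': 0.0876454418578875}
side [[358.60258758   0.         251.88121713]
 [  0.         358.60258758 197.66922579]
 [  0.           0.           1.        ]] [-0.07676076  0.          0.          0.          0.        ] [[ 0.95588164 -0.29300596 -0.02092387]
 [-0.2219179  -0.67362654 -0.7049679 ]
 [ 0.19246492  0.67850925 -0.7089305 ]] [-0.53046799  0.17391717  0.93693072] [ 0.36533365 -0.67399121  0.77572535]
top [[438.67612895   0.         263.52711418]
 [  0.         438.67612895 182.8019002 ]
 [  0.           0.           1.        ]] [-0.09992745  0.          0.          0.          0.        ] [[-0.02868821 -0.99955191 -0.00854174]
 [-0.98391524  0.02974466 -0.17614215]
 [ 0.1763173   0.00335114 -0.98432768]] [0.00598915 0.56352898 1.19345235] [ 0.34421028 -0.01477494  1.27406055]
```

View pics/side0.png

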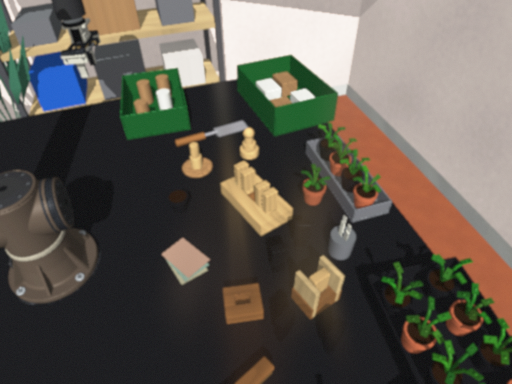

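View pics/top0.png

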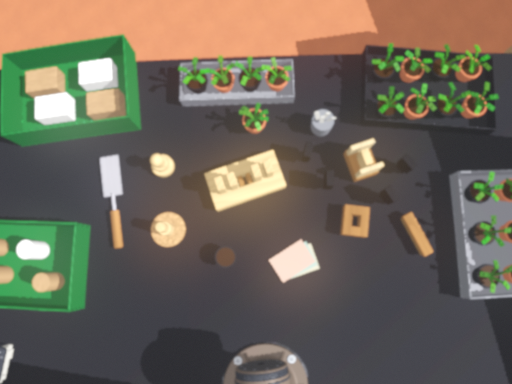

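```bash
cat > h.py <<'E'
import numpy as np, cv2, json
from plant import sensors,cams
def snap(n): 
    s=cams.snapshot(n); s["K"]=np.array(s["camera_matrix"]);s["D"]=np.array(s["dist_coeffs"]);s["R"]=np.array(s["R"]);s["t"]=np.array(s["t"]);return s
def ray(s,u,v):
    p=cv2.undistortPoints(np.array([[[u,v]]],float),s["K"],s["D"])[0,0]
    return -s["R"].T@s["t"], s["R"].T@np.array([p[0],p[1],1])
def plane(s,u,v,z):
    c,d=ray(s,u,v); return c+d*(z-c[2])/d[2]
def proj(s,X):
    return cv2.projectPoints(np.array(X,float).reshape(-1,1,3),cv2.Rodrigues(s["R"])[0],s["t"],s["K"],s["D"])[0][:,0]
def crop(s,x0,y0,x1,y1,k,fn):
    im=cv2.resize(s["frame"][y0:y1,x0:x1,::-1],None,fx=k,fy=k,interpolation=cv2.INTER_CUBIC)
    im=cv2.convertScaleAbs(im,alpha=1.0)
    cv2.imwrite(fn,im)
E
python3 - <<'E'
from h import *
t=snap("top");s=snap("side")
crop(t,195,130,295,220,8,"pics/t_board.png")
crop(t,330,130,400,250,5,"pics/t_cad.png")
crop(s,210,150,360,330,3.3,"pics/s_all.png")
crop(t,140,140,200,260,5,"pics/t_mal.png")
a=cv2.imread("pics/t_cad.png");b=cv2.imread("pics/t_mal.png")
cv2.imwrite("pics/t_2.png",np.hstack([a,b]))
E
```

```text
(no output)
```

View pics/t_board.png

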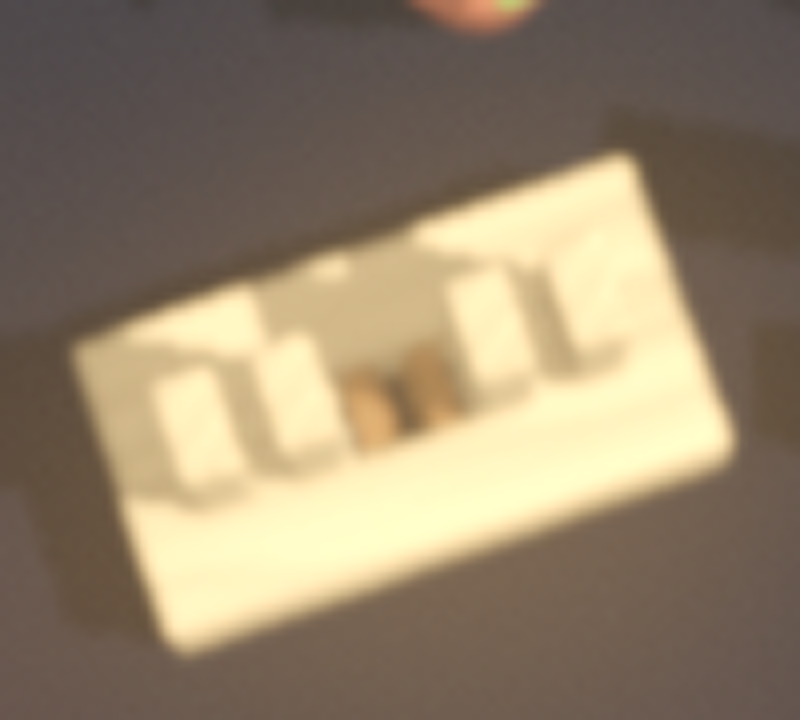

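View pics/t_2.png

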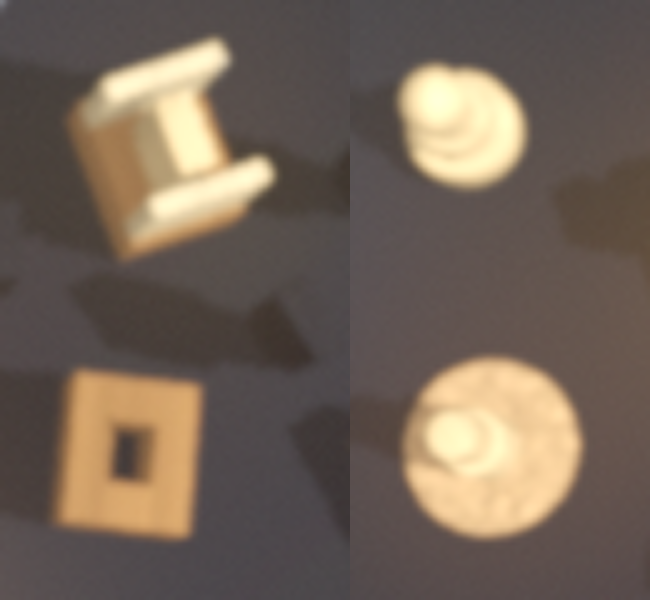

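View pics/s_all.png

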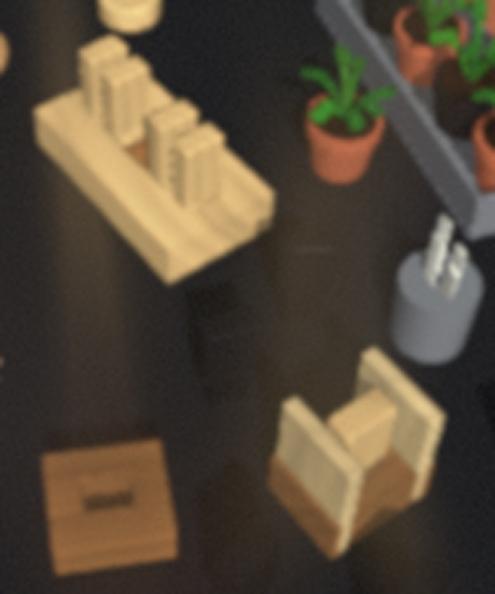

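```bash
cat > m.py <<'E'
from h import *
def rect(s,x0,y0,x1,y1,z,lo,hi,tag,k=6):
    im=cv2.resize(s["frame"][y0:y1,x0:x1,::-1],None,fx=k,fy=k,interpolation=cv2.INTER_CUBIC)
    hsv=cv2.cvtColor(im,cv2.COLOR_BGR2HSV)
    m=cv2.inRange(hsv,lo,hi)
    cs,_=cv2.findContours(m,cv2.RETR_EXTERNAL,cv2.CHAIN_APPROX_NONE)
    c=max(cs,key=cv2.contourArea)
    px=(c[:,0,:]+.5)/k-.5+[x0,y0]
    W=np.array([plane(s,u,v,z)[:2] for u,v in px])
    r=cv2.minAreaRect((W*1000).astype(np.float32))
    print(tag,np.round(r[0],1),np.round(r[1],1),round(r[2],1))
    cv2.drawContours(im,[c],-1,(0,0,255),1); cv2.imwrite(f"pics/m_{tag}.png",im)
    return W,r
E
python3 - <<'E'
from m import *
t=snap("top");s=snap("side")
for (u,v) in [(245,185),(363,160),(355,220),(168,229),(162,165)]: print(plane(t,u,v,.042).round(3))
crop(t,195,130,295,220,8,"pics/x.png")
rect(t,195,140,295,220,.042,(10,20,110),(40,255,255),"tb")
rect(t,335,198,378,245,.042,(5,70,120),(40,255,255),"tr")
rect(s,210,150,300,240,.042,(10,60,80),(40,255,255),"sb")
rect(s,215,275,272,330,.042,(5,70,70),(40,255,255),"sr")
rect(t,145,205,195,255,.004,(5,30,110),(40,255,255),"tm")
rect(t,140,145,185,182,.0,(5,30,110),(40,255,255),"tf")
ims=[cv2.resize(cv2.imread(f"pics/m_{n}.png"),(390,290)) for n in("tb","tr","sb","sr")]
cv2.imwrite("pics/mm.png",np.vstack([np.hstack(ims[:2]),np.hstack(ims[2:])]))
E
```

```text
[0.56  0.042 0.042]
[ 0.623 -0.3    0.042]
[ 0.451 -0.265  0.042]
[0.441 0.263 0.042]
[0.626 0.282 0.042]
tb [546.2  28.4] [193.1 237.8] 18.2
tr [ 449.7 -267. ] [79. 92.] 81.2
sb [571.   72.1] [176.2 371.3] 2.1
sr [ 447.4 -282.8] [95.3 88.6] 81.1
tm [443.6 270.9] [109.7 110.4] 71.2
tf [638.1 290.7] [86.3 76.6] 12.8
```

View pics/mm.png

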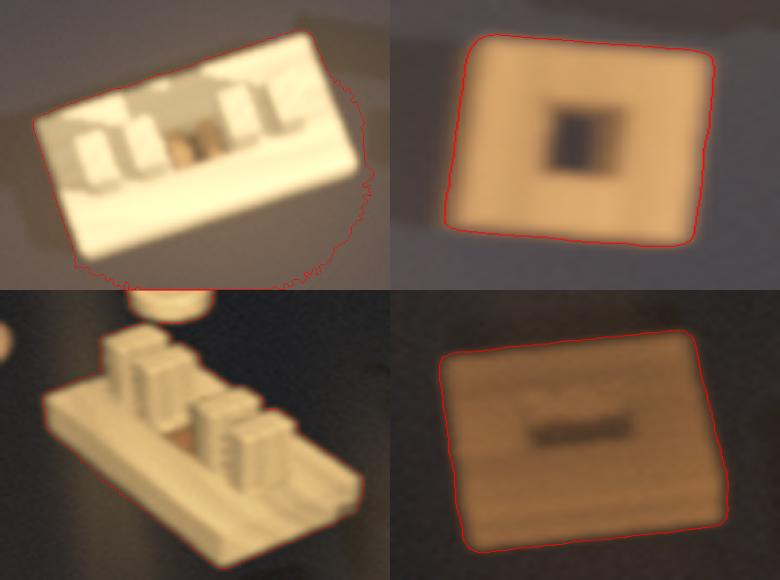

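```bash
cat > m.py <<'E'
from h import *
def contour(s,x0,y0,x1,y1,mask,k=6,tag=None):
    im=cv2.resize(s["frame"][y0:y1,x0:x1,::-1],None,fx=k,fy=k,interpolation=cv2.INTER_CUBIC)
    m=mask(im).astype(np.uint8)*255
    cs,_=cv2.findContours(m,cv2.RETR_EXTERNAL,cv2.CHAIN_APPROX_NONE)
    c=max(cs,key=cv2.contourArea)
    if tag: cv2.drawContours(im,[c],-1,(0,0,255),1); cv2.imwrite(f"pics/m_{tag}.png",im)
    return (c[:,0,:]+.5)/k-.5+[x0,y0]
def box(s,px,H,tag,only=None):
    P0=np.array([plane(s,u,v,0)[:2] for u,v in px])*1000
    P1=np.array([plane(s,u,v,H)[:2] for u,v in px])*1000
    r=cv2.minAreaRect(P1.astype(np.float32)); a=r[2]
    cam=(-s["R"].T@s["t"])[:2]*1000
    # refine angle from side line fits
    def sides(P,a):
        R=np.array([[np.cos(a),np.sin(a)],[-np.sin(a),np.cos(a)]]) # rows axes
        Q=P@R.T; lo=Q.min(0);hi=Q.max(0);c=(lo+hi)/2;h=(hi-lo)/2
        out={}
        for ax in (0,1):
            for sg in (-1,1):
                sel=(abs(Q[:,1-ax]-c[1-ax])<.6*h[1-ax])&(sg*(Q[:,ax]-c[ax])>.75*h[ax])
                q=Q[sel]; p=np.polyfit(q[:,1-ax]-c[1-ax],q[:,ax],1)
                out[ax,sg]=(p[1],p[0]*(-1 if ax==0 else 1))
        return out,R
    a=np.radians(a)
    for _ in range(3):
        o,_r=sides(P1,a); a+=np.mean([v[1] for v in o.values()])
    o1,R=sides(P1,a);o0,_r=sides(P0,a)
    camq=R@cam; res={}
    for ax in(0,1):
        for sg in(-1,1):
            vis=sg*(camq[ax]-o1[ax,sg][0])>0
            res[ax,sg]=o0[ax,sg][0] if vis else o1[ax,sg][0]
            if only=="top": res[ax,sg]=o1[ax,sg][0]
    cq=np.array([(res[0,1]+res[0,-1])/2,(res[1,1]+res[1,-1])/2])
    print(tag,"c",(R.T@cq).round(1),"dims",round(res[0,1]-res[0,-1],1),round(res[1,1]-res[1,-1],1),"ang",round(np.degrees(a),2),"slopes",[round(np.degrees(v[1]),1) for v in o1.values()])
    return R.T@cq,a
V=lambda th:(lambda im:im.max(2)>th)
E
python3 - <<'E'
from m import *
t=snap("top");s=snap("side")
for th in(140,155,170): box(t,contour(t,195,140,295,220,V(th),tag="tb"),.042,f"board{th}")
for th in(110,130,150): box(t,contour(t,335,198,378,245,V(th),tag="tr"),.042,f"rest{th}")
for th in(60,80): box(s,contour(s,215,275,272,330,V(th),tag="sr"),.042,f"rest side{th}")
# mallet, mat, former circles
for th in(120,140):
    px=contour(t,145,205,195,255,V(th),tag="tm"); W=np.array([plane(t,u,v,.004)[:2] for u,v in px])*1000
    print("mat",cv2.fitEllipse(W.astype(np.float32)))
ims=[cv2.resize(cv2.imread(f"pics/m_{n}.png"),(390,290)) for n in("tb","tr","tm","sr")]
cv2.imwrite("pics/mm.png",np.vstack([np.hstack(ims[:2]),np.hstack(ims[2:])]))
E
```

```text
board140 c [577.8  42.6] dims 117.5 216.6 ang 17.33 slopes [np.float64(0.4), np.float64(0.6), np.float64(0.9), np.float64(-1.9)]
board155 c [578.   42.7] dims 115.4 215.0 ang 17.23 slopes [np.float64(0.6), np.float64(0.8), np.float64(0.9), np.float64(-2.2)]
board170 c [578.1  42.6] dims 113.6 213.4 ang 17.11 slopes [np.float64(0.7), np.float64(0.9), np.float64(0.9), np.float64(-2.6)]
rest110 c [ 450.8 -270.3] dims 73.0 88.9 ang 81.44 slopes [np.float64(-0.1), np.float64(-0.1), np.float64(0.1), np.float64(0.1)]
rest130 c [ 450.8 -270.7] dims 69.9 86.3 ang 81.35 slopes [np.float64(-0.1), np.float64(-0.1), np.float64(0.3), np.float64(-0.1)]
rest150 c [ 450.9 -270.9] dims 67.2 83.9 ang 81.39 slopes [np.float64(0.1), np.float64(0.1), np.float64(0.1), np.float64(-0.3)]
rest side60 c [ 448.9 -272.7] dims 76.2 88.9 ang 81.32 slopes [np.float64(-0.3), np.float64(-0.2), np.float64(0.4), np.float64(0.0)]
rest side80 c [ 448.8 -273. ] dims 72.4 86.0 ang 81.36 slopes [np.float64(-0.1), np.float64(-0.4), np.float64(0.7), np.float64(-0.1)]
mat ((443.897705078125, 271.4119873046875), (108.09741973876953, 108.54454040527344), 63.562034606933594)
mat ((443.7589111328125, 271.4217529296875), (105.4681396484375, 106.21815490722656), 68.62748718261719)
```

View pics/mm.png

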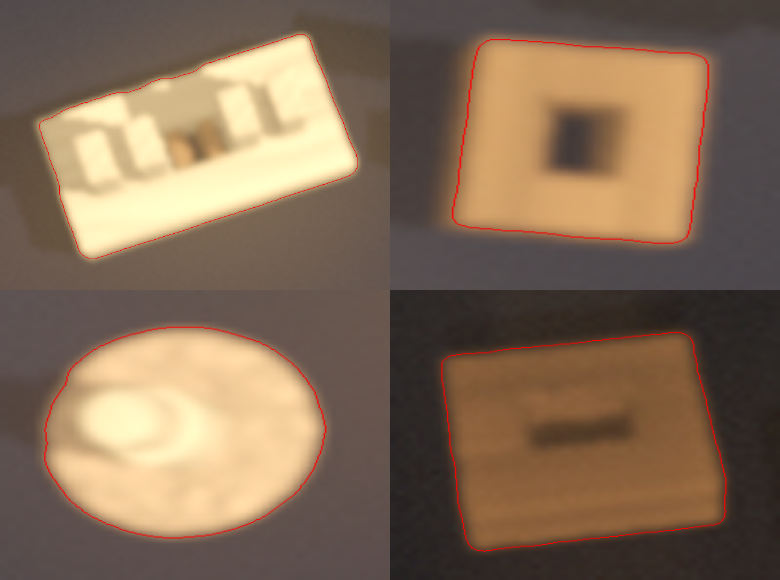

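Run:
```python
from h import *
t=snap("top");s=snap("side")
crop(s,215,155,297,237,7,"pics/s_board.png")
crop(s,285,250,350,320,8,"pics/s_cad.png")
crop(t,340,132,390,188,10,"pics/t_cad2.png")
crop(s,178,135,218,182,12,"pics/s_mal.png")
crop(t,148,208,190,250,12,"pics/t_mal2.png")
```

```text
(no output)
```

View pics/s_board.png

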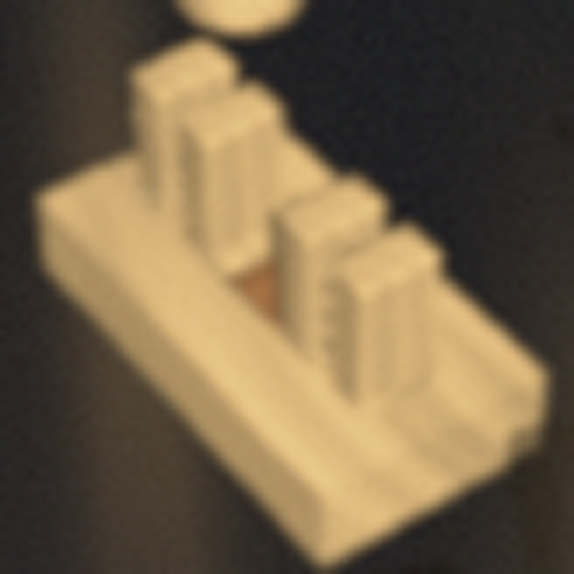

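View pics/s_cad.png

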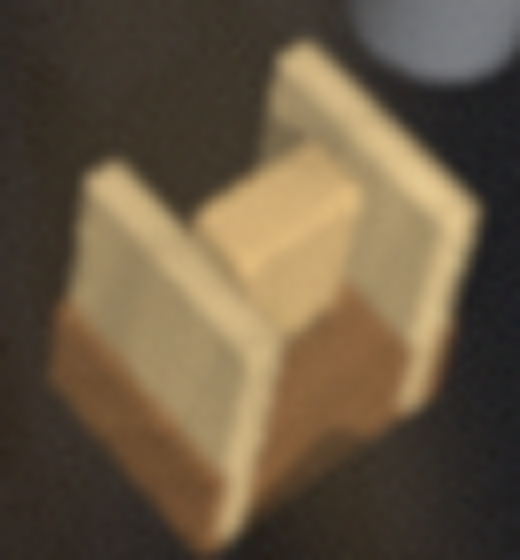

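View pics/t_cad2.png

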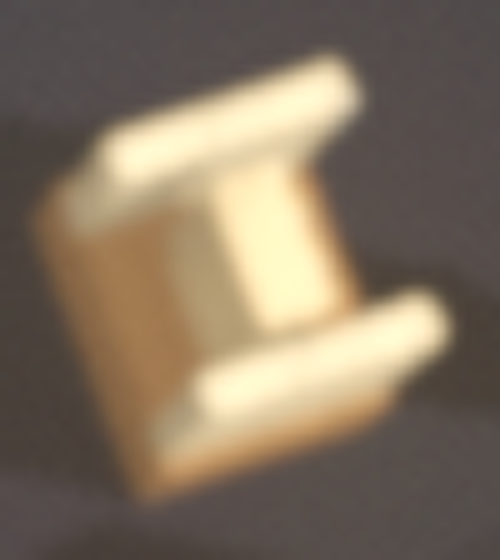

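View pics/s_mal.png

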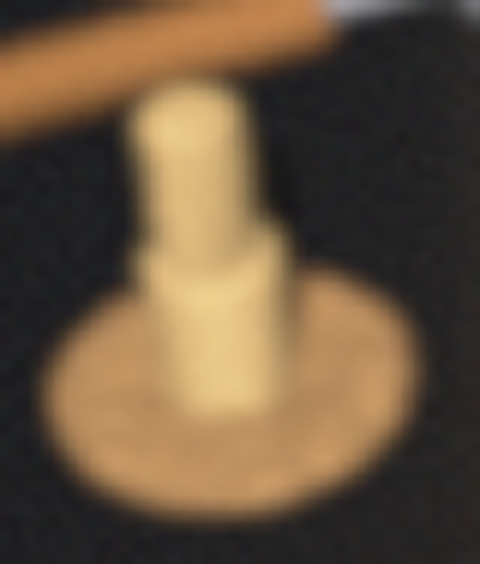

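View pics/t_mal2.png

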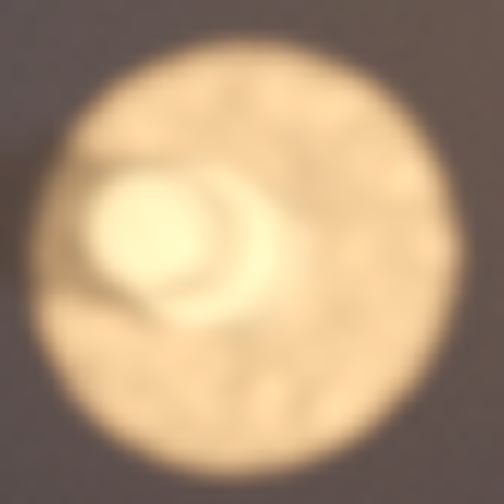

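```bash
cat > q.py <<'E'
from h import *
def P(s,pts,off,k,z): return np.array([plane(s,(x+.5)/k-.5+off[0],(y+.5)/k-.5+off[1],z)[:2]*1000 for x,y in pts])
E
python3 - <<'E'
from q import *
t=snap("top");s=snap("side")
def pr(n,a):
    print(n,a.round(1).tolist(),"mean",a.mean(0).round(1))
b=P(s,[(38,203),(325,497),(548,378)],(215,155),7,.042); pr("board side top",b)
print("ang",np.degrees(np.arctan2(*(b[1]-b[0])[::-1])),np.linalg.norm(b[1]-b[0]),np.degrees(np.arctan2(*(b[2]-b[1])[::-1])),np.linalg.norm(b[2]-b[1]),"c",(b[0]+b[2])/2)
pr("tops top",P(t,[(198,430),(303,395),(489,332),(590,305)],(195,130),8,.112))
# side: top of fixed blades
pr("tops side",P(s,[(184,73),(235,118),(331,209),(390,259)],(215,155),7,.112))
for n,c,pts,off,k in(("side",s,[(200,210),(318,145),(362,192),(248,258)],(285,250),8),("top",t,[(218,190),(292,165),(338,308),(260,330)],(340,132),10)):
    a=P(c,pts,off,k,.102);pr("blade "+n,a)
    for i,j in((0,1),(1,2),(2,3),(3,0)): print(np.linalg.norm(a[j]-a[i]).round(1),np.degrees(np.arctan2(*(a[j]-a[i])[::-1])).round(1))
a=P(t,[(100,145),(335,55),(360,100),(110,185),(195,380),(430,290),(450,340),(205,420)],(340,132),10,.106);pr("boards top",a)
print(np.degrees(np.arctan2(*(a[4:].mean(0)-a[:4].mean(0))[::-1])))
pr("mallet top",P(t,[(150,228)],(148,208),12,.096))
pr("mallet side",P(s,[(190,117)],(178,135),12,.096))
pr("mat side",P(s,[(232,395)],(178,135),12,.004))
E
```

```text
board side top [[490.8, 115.6], [556.9, -80.2], [660.8, -48.7]] mean [569.5  -4.4]
ang -71.35334637433579 206.62574612868033 16.845038672621264 108.57611806300407 c [575.77642359  33.46406399]
tops top [[554.6, 108.4], [565.5, 72.7], [585.2, 9.5], [593.5, -25.0]] mean [574.7  41.4]
tops side [[554.2, 97.9], [566.1, 64.3], [586.0, 1.1], [598.6, -32.2]] mean [576.2  32.8]
blade side [[597.3, -298.2], [636.8, -289.0], [641.7, -306.8], [603.6, -316.1]] mean [ 619.9 -302.5]
40.5 13.1
18.4 -74.3
39.3 -166.2
19.0 109.3
blade top [[636.4, -283.3], [643.0, -304.5], [602.1, -314.2], [596.6, -292.2]] mean [ 619.5 -298.5]
22.1 -72.8
42.0 -166.5
22.8 104.1
40.8 12.5
boards top [[649.1, -250.6], [673.0, -317.9], [660.0, -323.9], [637.7, -252.6], [582.3, -272.3], [605.6, -339.1], [591.4, -343.6], [571.1, -274.3]] mean [ 621.3 -296.8]
-162.60565739337042
mallet top [[443.6, 272.3]] mean [443.6 272.3]
mallet side [[443.6, 262.8]] mean [443.6 262.8]
mat side [[442.0, 258.1]] mean [442.  258.1]
```

Run:
```python
from h import *
t=snap("top");s=snap("side")
o=sensors.get_obs()
print(proj(t,[[0,0,0],[0,0,.03],o["tool_pos"]]),proj(s,[[0,0,0],[0,0,.03],o["tool_pos"]]))
crop(s,40,0,140,100,6,"pics/s_tcp.png")
crop(s,0,160,110,310,4,"pics/s_base.png")
```

```text
[[265.67948848 385.32228205]
 [265.63813954 388.36432481]
 [ -8.36893081 346.32374277]] [[ 54.38175327 262.42063239]
 [ 49.70282197 255.82525368]
 [ 88.89460758  68.80327497]]
```

View pics/s_tcp.png

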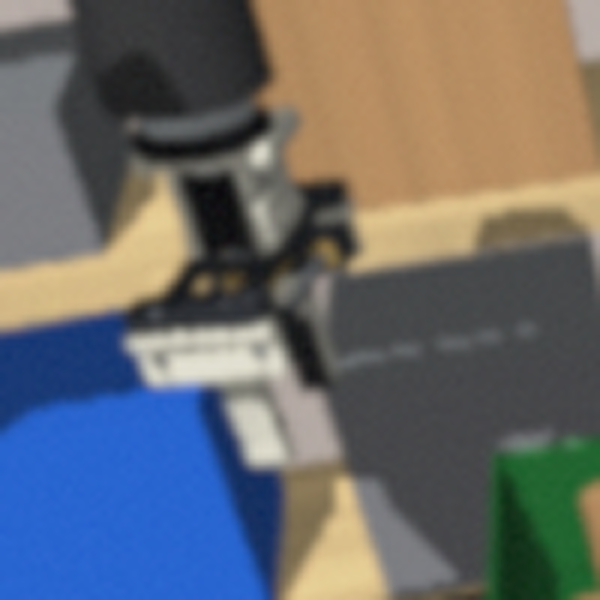

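View pics/s_base.png

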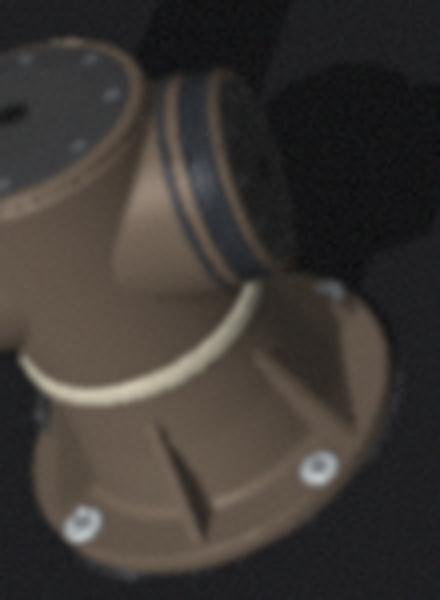

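```bash
cat > p.py <<'E'
import sys
from h import *
def plan(*targets):
    o=sensors.get_obs(); p=o["tool_pos"]; y0=o["orientation"][2]; 
    print("t",round(o["clock"],2),"tcp",(p*1000).round(1),"rpy",o["orientation"].round(2),"F",o["force"].round(1),"open",round(o["opening"]*1000,1),"j",o["joint_pos"].round(0))
    y=np.radians(y0); X=np.array([np.cos(y),np.sin(y),0]);Y=np.array([np.sin(y),-np.cos(y),0])
    for T in targets:
        d=(np.array(T[:3])/1000-p)*100; dy=(T[3]-y0+180)%360-180
        print(T,"-> x %.2f y %.2f z %.2f wz %.3f"%(d@X,d@Y,-d[2],-np.radians(dy)))
if __name__=="__main__":
    plan(*[tuple(map(float,a.split(','))) for a in sys.argv[1:]])
E
python3 p.py 520,250,250,0 620,-300,200,14
python3 - <<'E'
from q import *
t=snap("top");s=snap("side")
def A(a,b): return np.degrees(np.arctan2(*(b-a)[::-1])).round(1)
for l in([(90,175),(250,345)],[(120,165),(280,335)],[(280,55),(445,215)],[(310,45),(480,205)]):
    a=P(s,l,(285,250),8,.106); print("s",A(a[0],a[1])+90,np.linalg.norm(a[1]-a[0]))
for l in([(100,145),(335,55)],[(110,185),(360,100)],[(195,380),(430,290)],[(205,420),(450,340)]):
    a=P(t,l,(340,132),10,.106); print("t",A(a[0],a[1])+90,np.linalg.norm(a[1]-a[0]))
E
```

```text
t 0.7 tcp [149.8 658.1 226.6] rpy [180.    -0.   -12.82] F [-0.1 -0.5  0.3] open 87.7 j [ 94.  21.   1.   0. -70. -17.]
(520.0, 250.0, 250.0, 0.0) -> x 45.15 y 31.58 z -2.34 wz -0.224
(620.0, -300.0, 200.0, 14.0) -> x 67.11 y 82.99 z 2.66 wz -0.468
s 18.200000000000003 64.9701657253942
s 17.799999999999997 65.04658853137484
s 18.200000000000003 65.64327463263507
s 18.799999999999997 66.5488322192317
t 19.599999999999994 71.44727480231579
t 17.400000000000006 74.69272773774026
t 19.200000000000003 70.75469832761932
t 16.400000000000006 72.17751662049979
```

Request:
move_arm --pt "8.76 6 4 -2.4 0 0 -0.03" --pt "8.76 11 8 -2.4 0 0 -0.06" --pt "8.76 17 12 -2.4 0 0 -0.09" --pt "8.76 23 16 -2.4 0 0 -0.12" --pt "8.76 28 20 -2.4 0 0 -0.15" --pt "8.76 34 24 -2.4 0 0 -0.18" --pt "8.76 40 28 -2.4 0 0 -0.2" --pt "8.76 45 31.5 -2.4 0 0 -0.22"

```text
clock: 1.8
tool_pos: [0.4841, 0.2884, 0.251]
orientation: [-180.0, -0.0, -0.2]
force: [0.4, 0.7, -0.4]
opening: 0.0873
```

```bash
python3 p.py 620,-300,200,17 620,-300,150,17
```

```text
t 1.8 tcp [484.1 288.4 251. ] rpy [-1.7996e+02 -4.0000e-02 -1.6000e-01] F [ 0.4  0.7 -0.4] open 87.3 j [ 51.   9. -12.   0. -69.  39.]
(620.0, -300.0, 200.0, 17.0) -> x 13.75 y 58.80 z 5.10 wz -0.299
(620.0, -300.0, 150.0, 17.0) -> x 13.75 y 58.80 z 10.10 wz -0.299
```

Request:
move_arm --pt "8.76 2 6 0 0 0 -0.04" --pt "8.76 4 12 0 0 0 -0.08" --pt "8.76 6 18 0 0 0 -0.12" --pt "8.76 8 24 0 0 0 -0.16" --pt "8.76 9 30 0 0 0 -0.2" --pt "8.76 10 36 0 0 0 -0.24" --pt "8.76 10 42 0 0 0 -0.27" --pt "8.76 10 48 2 0 0 -0.3"

```text
clock: 2.8
tool_pos: [0.5821, -0.1919, 0.2323]
orientation: [179.9, -0.2, 17.0]
force: [0.1, 1.2, -0.8]
opening: 0.0878
```

Request:
move_arm --pt "8.76 0 2 1 0 0 0" --pt "8.76 0 4 2 0 0 0" --pt "8.76 0 4 3 0 0 0" --pt "8.76 0 4 4 0 0 0" --pt "8.76 0 4 4 0 0 0" --pt "8.76 0 4 4 0 0 0" --pt "8.76 0 4 4 0 0 0" --pt "8.76 0 4 4 0 0 0"

```text
clock: 3.8
tool_pos: [0.593, -0.2278, 0.1913]
orientation: [180.0, -0.0, 17.0]
force: [-0.3, 0.2, -0.5]
opening: 0.0877
```

```bash
python3 p.py 620,-300,150,17 620,-300,150,17
python3 - <<'E'
from h import *
t=snap("top");s=snap("side")
crop(t,320,110,410,200,6,"pics/a1.png");crop(s,260,200,380,320,5,"pics/a2.png")
cv2.imwrite("pics/a1.png",np.hstack([cv2.resize(cv2.imread("pics/a1.png"),(400,400)),cv2.resize(cv2.imread("pics/a2.png"),(400,400))]))
p=sensors.get_obs()["tool_pos"];print(proj(t,[p]),proj(s,[p]))
E
```

```text
t 3.8 tcp [ 593.  -227.8  191.3] rpy [ 1.7998e+02 -4.0000e-02  1.6980e+01] F [-0.3  0.2 -0.5] open 87.7 j [ -3.  18.  -8.   0. -64. 110.]
(620.0, -300.0, 150.0, 17.0) -> x 0.47 y 7.69 z 4.13 wz -0.000
(620.0, -300.0, 150.0, 17.0) -> x 0.47 y 7.69 z 4.13 wz -0.000
[[348.28276176 159.07112678]] [[298.47314443 226.46432341]]
```

View pics/a1.png

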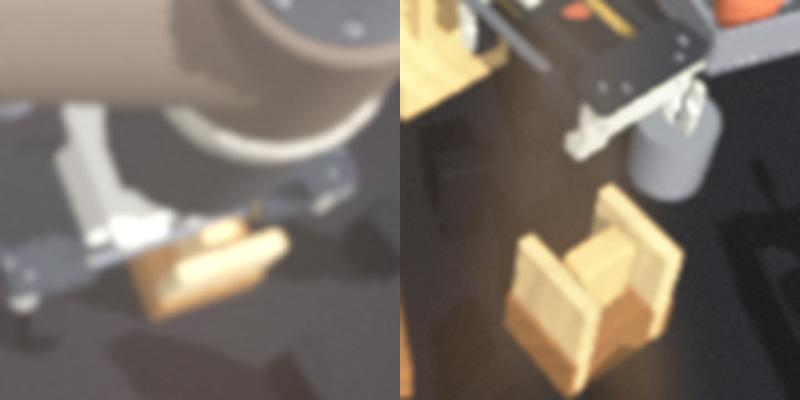

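```bash
python3 p.py
python3 - <<'E'
from h import *
t=snap("top");s=snap("side")
o=sensors.get_obs();p=o["tool_pos"];y=np.radians(o["orientation"][2]);Y=np.array([np.sin(y),-np.cos(y),0])
for c,n in((t,"b1"),(s,"b2")):
    im=c["frame"][:,:,::-1].copy()
    for q in (p,p+.044*Y,p-.044*Y,p+[0,0,.066]):
        u=proj(c,[q])[0];print(u); cv2.circle(im,tuple(int(round(v*8)) for v in u),8,(0,0,255),-1,shift=3)
    x0,y0=(290,90) if n=="b1" else (250,150)
    cv2.imwrite(f"pics/{n}.png",cv2.resize(im[y0:y0+130,x0:x0+130],None,fx=4.5,fy=4.5,interpolation=cv2.INTER_CUBIC))
E
```

```text
t 3.9 tcp [ 592.9 -227.9  191. ] rpy [ 1.7999e+02 -2.0000e-02  1.6970e+01] F [-0.6 -0.9 -0. ] open 87.8 j [ -3.  18.  -8.   0. -64. 110.]
[348.31477013 159.09977339]
[364.36894401 153.73723455]
[332.12117983 164.50742604]
[353.29582392 152.78102192]
[298.46423426 226.53664646]
[312.01532266 239.92102148]
[285.76222567 213.99777451]
[300.84021407 205.10960876]
```

View pics/b1.png

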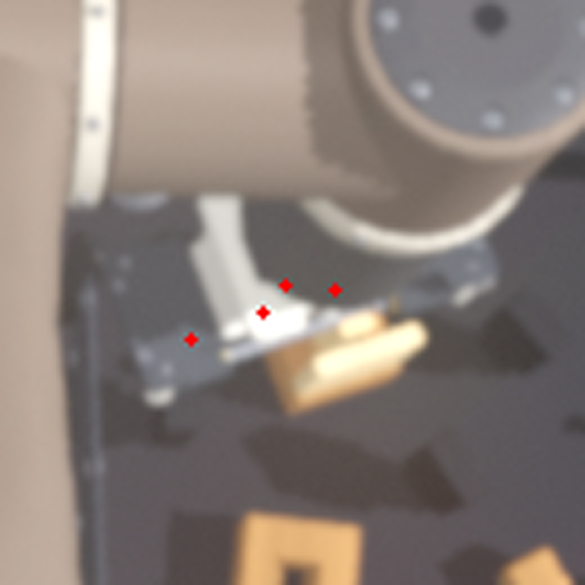

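View pics/b2.png

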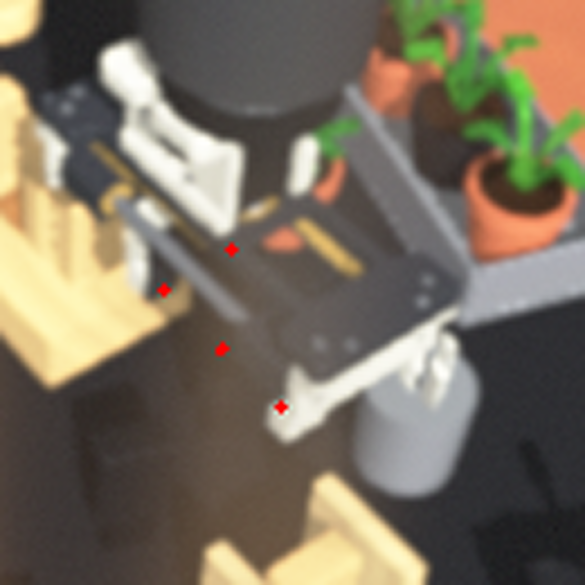

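```bash
python3 p.py 620,-298.5,140,17.5 620,-298.5,57,17.5
```

```text
t 4.0 tcp [ 592.8 -228.   190.9] rpy [ 1.7999e+02 -1.0000e-02  1.6970e+01] F [-0.7  0.1 -0.1] open 87.8 j [ -3.  18.  -8.   0. -64. 110.]
(620.0, -298.5, 140.0, 17.5) -> x 0.54 y 7.53 z 5.09 wz -0.009
(620.0, -298.5, 57.0, 17.5) -> x 0.54 y 7.53 z 13.39 wz -0.009
```

Request:
move_arm --pt "8.76 0.5 4 1 0 0 0" --pt "8.76 0.54 7.5 2 0 0 0" --pt "8.76 0.54 7.53 5 0 0 -0.01" --pt "8.76 0.54 7.53 5 0 0 -0.01" --pt "8.76 0.54 7.53 5 0 0 -0.01" --pt "8.76 0.54 7.53 5 0 0 -0.01" --pt "8.76 0.54 7.53 5 0 0 -0.01" --pt "8.76 0.54 7.53 5 0 0 -0.01"

```text
clock: 5.0
tool_pos: [0.6202, -0.2983, 0.1415]
orientation: [180.0, -0.0, 17.6]
force: [-0.3, -1.0, -0.3]
opening: 0.0874
```

```bash
python3 p.py 620,-298.5,57,17.5
python3 - <<'E'
from h import *
t=snap("top");s=snap("side")
crop(t,320,110,410,200,6,"pics/a1.png");crop(s,260,200,380,320,5,"pics/a2.png")
cv2.imwrite("pics/c1.png",np.hstack([cv2.resize(cv2.imread("pics/a1.png"),(400,400)),cv2.resize(cv2.imread("pics/a2.png"),(400,400))]))
E
```

```text
t 5.0 tcp [ 620.2 -298.3  141.5] rpy [ 1.7997e+02 -5.0000e-02  1.7560e+01] F [-0.3 -1.  -0.3] open 87.4 j [ -9.  25.  -4.   0. -61. 117.]
(620.0, -298.5, 57.0, 17.5) -> x -0.03 y 0.02 z 8.45 wz 0.001
```

View pics/c1.png

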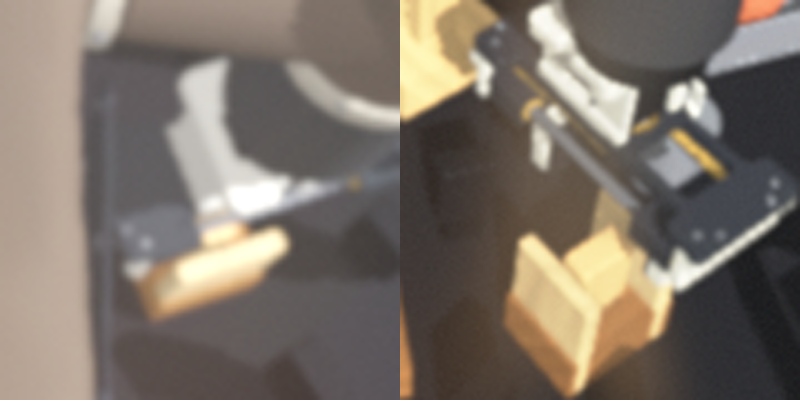

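Request:
move_arm --pt "8.76 0 0 1.5 0 0 0" --pt "8.76 0 0 3 0 0 0" --pt "8.76 0 0 4.5 0 0 0" --pt "8.76 0 0 6 0 0 0" --pt "8.76 0 0 7 0 0 0" --pt "8.76 0 0 8 0 0 0" --pt "8.76 0 0 8.3 0 0 0" --pt "8.76 0 0 8.3 0 0 0"

```text
clock: 6.1
tool_pos: [0.62, -0.2985, 0.0578]
orientation: [180.0, 0.0, 17.5]
force: [-0.3, 0.2, -0.5]
opening: 0.0877
```

```bash
python3 p.py
python3 - <<'E'
from h import *
s=snap("side")
crop(s,270,220,370,320,6,"pics/d1.png")
E
```

```text
t 6.1 tcp [ 620.  -298.5   57.8] rpy [179.99   0.    17.55] F [-0.3  0.2 -0.5] open 87.7 j [-10.  30.  -9.   0. -52. 117.]
```

View pics/d1.png

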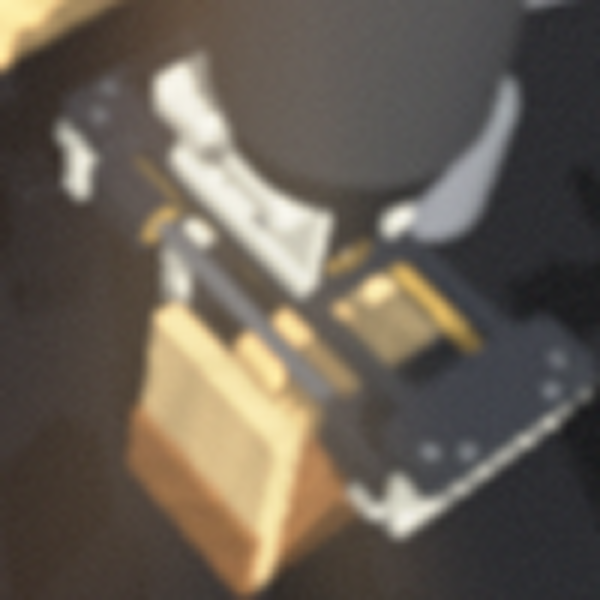

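Request:
move_arm --pt "6 0 0 0 0 0 0" --pt "4 0 0 0 0 0 0" --pt "3 0 0 0 0 0 0" --pt "2.5 0 0 0 0 0 0" --pt "2 0 0 0 0 0 0" --pt "1.5 0 0 0 0 0 0" --pt "1 0 0 0 0 0 0" --pt "1 0 0 0 0 0 0"

```text
clock: 7.15
tool_pos: [0.62, -0.2984, 0.0578]
orientation: [-180.0, -0.0, 17.5]
force: [0.0, 0.2, -1.0]
opening: 0.0218
```

```bash
python3 p.py
```

```text
t 7.15 tcp [ 620.  -298.4   57.8] rpy [-180.     -0.     17.54] F [ 0.   0.2 -1. ] open 21.8 j [-10.  30.  -9.  -0. -52. 117.]
```

Request:
move_arm --pt "1 0 0 -1 0 0 0" --pt "1 0 0 -2.5 0 0 0" --pt "1 0 0 -4 0 0 0" --pt "1 0 0 -6 0 0 0" --pt "1 0 0 -8 0 0 0" --pt "1 0 0 -10 0 0 0" --pt "1 0 0 -11 0 0 0" --pt "1 0 0 -11 0 0 0"

```text
clock: 8.15
tool_pos: [0.6204, -0.2985, 0.169]
orientation: [179.9, -0.1, 17.5]
force: [-1.0, -0.5, -1.2]
opening: 0.0219
```

```bash
python3 p.py 620,-298.5,168,17.5 450.5,-271,168,-8.6;  python3 - <<'E'
from h import *
t=snap("top");s=snap("side")
crop(t,320,110,410,200,6,"pics/a1.png");crop(s,260,200,380,320,5,"pics/a2.png")
cv2.imwrite("pics/e1.png",np.hstack([cv2.resize(cv2.imread("pics/a1.png"),(400,400)),cv2.resize(cv2.imread("pics/a2.png"),(400,400))]))
E
```

```text
t 8.15 tcp [ 620.4 -298.5  169. ] rpy [ 1.7995e+02 -1.0000e-01  1.7550e+01] F [-1.  -0.5 -1.2] open 21.9 j [-10.  24.  -2.   0. -64. 117.]
(620.0, -298.5, 168.0, 17.5) -> x -0.04 y -0.01 z 0.10 wz 0.001
(450.5, -271.0, 168.0, -8.6) -> x -15.37 y -7.74 z 0.10 wz 0.456
```

View pics/e1.png

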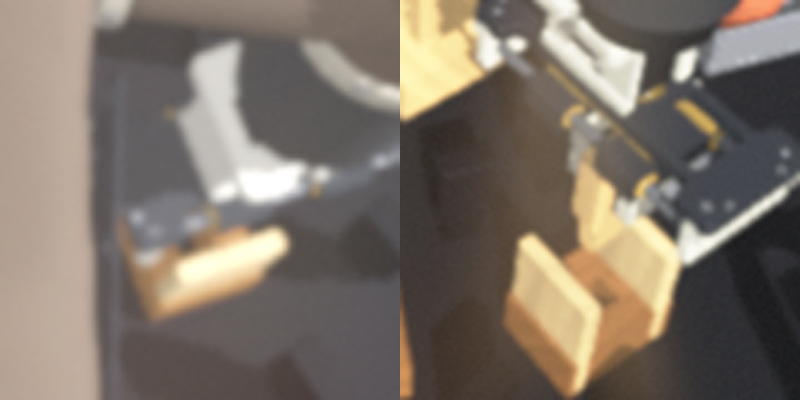

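Request:
move_arm --pt "1 -2 -1 0 0 0 0.06" --pt "1 -4 -2 0 0 0 0.12" --pt "1 -7 -3.5 0 0 0 0.2" --pt "1 -10 -5 0 0 0 0.28" --pt "1 -13 -6.5 0 0 0 0.36" --pt "1 -15.4 -7.7 0 0 0 0.42" --pt "1 -15.4 -7.7 0 0 0 0.456" --pt "1 -15.4 -7.7 0 0 0 0.456"

```text
clock: 9.25
tool_pos: [0.4502, -0.2715, 0.1676]
orientation: [180.0, 0.0, -8.6]
force: [0.2, -0.0, -0.4]
opening: 0.022
```

```bash
python3 p.py 450.5,-271,105,-8.6;  python3 - <<'E'
from h import *
t=snap("top");s=snap("side")
crop(t,320,160,410,250,6,"pics/a1.png");crop(s,190,230,290,330,5,"pics/a2.png")
cv2.imwrite("pics/e2.png",np.hstack([cv2.resize(cv2.imread("pics/a1.png"),(400,400)),cv2.resize(cv2.imread("pics/a2.png"),(400,400))]))
E
```

```text
t 9.25 tcp [ 450.2 -271.5  167.6] rpy [ 1.7999e+02  1.0000e-02 -8.5600e+00] F [ 0.2 -0.  -0.4] open 22.0 j [-10.   9. -23.   0. -58.  91.]
(450.5, -271.0, 105.0, -8.6) -> x 0.02 y -0.05 z 6.26 wz 0.001
```

View pics/e2.png

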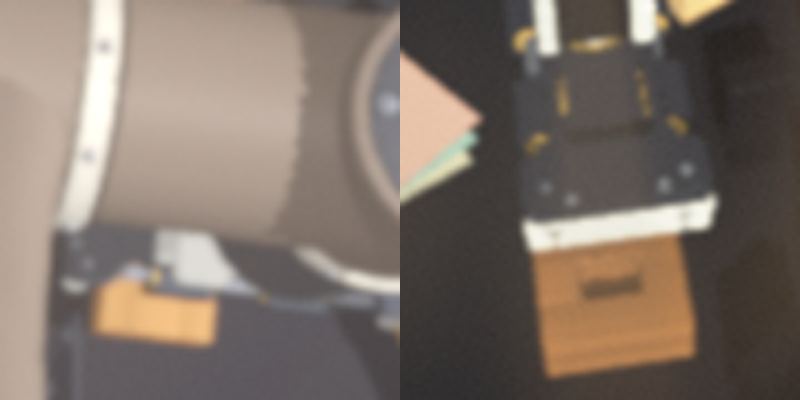

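Run:
```python
import cv2,numpy as np
a=cv2.imread("pics/side0.png")[285:318,225:262];b=cv2.imread("pics/top0.png")[203:240,338:374]
f=lambda im:cv2.resize(cv2.convertScaleAbs(im,alpha=1.3),None,fx=10,fy=10,interpolation=cv2.INTER_CUBIC)
A=f(a);B=f(b);B=B[:330]
print(A.shape,B.shape)
cv2.imwrite("pics/slot.png",np.hstack([A,B]))
```

```text
(330, 370, 3) (330, 360, 3)
```

View pics/slot.png

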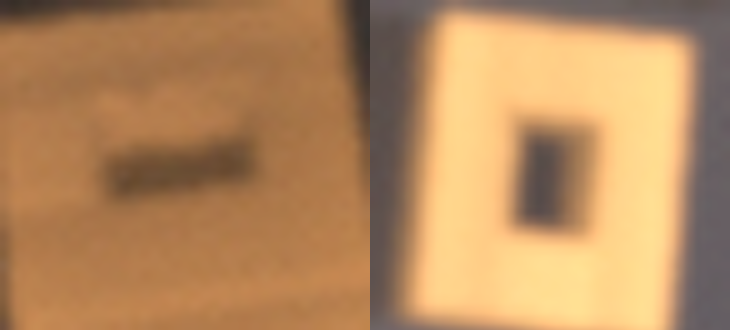

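Run:
```python
from q import *
t=snap("top");s=snap("side")
for c,pts,off in((s,[(95,95),(245,78),(255,175),(107,198)],(225,285)),(t,[(152,120),(230,128),(218,235),(142,228)],(338,203))):
    a=P(c,pts,off,10,.042);print(a.round(1).tolist(),a.mean(0))
    print([np.linalg.norm(a[i]-a[i-1]).round(1) for i in range(4)])
```

```text
[[434.5, -256.6], [468.5, -262.9], [463.5, -287.1], [430.3, -282.5]] [ 449.19308064 -272.29458351]
[np.float64(26.3), np.float64(34.6), np.float64(24.8), np.float64(33.6)]
[[466.2, -259.9], [463.2, -282.0], [433.1, -276.6], [435.8, -255.2]] [ 449.59990954 -268.43211681]
[np.float64(30.7), np.float64(22.2), np.float64(30.5), np.float64(21.6)]
```

```bash
python3 p.py 450,-270,98,-8.6
```

```text
t 9.45 tcp [ 450.4 -271.4  167.4] rpy [-1.80e+02  4.00e-02 -8.54e+00] F [-0.3 -0.5 -0. ] open 22.2 j [-10.   9. -23.  -0. -58.  91.]
(450.0, -270.0, 98.0, -8.6) -> x -0.06 y -0.14 z 6.94 wz 0.001
```

Request:
move_arm --pt "1 0 -0.15 1 0 0 0" --pt "1 0 -0.15 2 0 0 0" --pt "1 0 -0.15 3 0 0 0" --pt "1 0 -0.15 4 0 0 0" --pt "1 0 -0.15 5 0 0 0" --pt "1 0 -0.15 6 0 0 0" --pt "1 0 -0.15 6.9 0 0 0" --pt "1 0 -0.15 6.9 0 0 0"

```text
clock: 10.45
tool_pos: [0.4497, -0.2698, 0.098]
orientation: [-180.0, 0.1, -8.6]
force: [0.2, 0.2, -0.8]
opening: 0.0219
```

```bash
python3 p.py 450,-270,76,-8.6;  python3 - <<'E'
from h import *
t=snap("top");s=snap("side")
crop(t,320,160,410,250,6,"pics/a1.png");crop(s,190,230,290,330,5,"pics/a2.png")
cv2.imwrite("pics/e3.png",np.hstack([cv2.resize(cv2.imread("pics/a1.png"),(400,400)),cv2.resize(cv2.imread("pics/a2.png"),(400,400))]))
E
```

```text
t 10.45 tcp [ 449.7 -269.8   98. ] rpy [-1.7999e+02  8.0000e-02 -8.5900e+00] F [ 0.2  0.2 -0.8] open 21.9 j [-10.  14. -28.  -0. -49.  91.]
(450.0, -270.0, 76.0, -8.6) -> x 0.03 y 0.01 z 2.20 wz 0.000
```

View pics/e3.png

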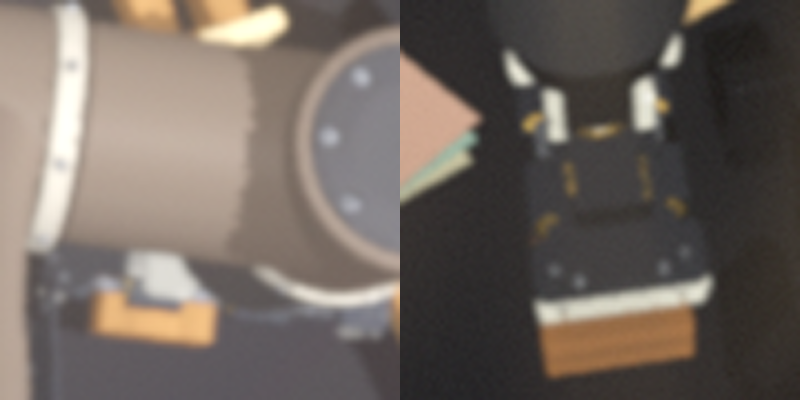

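Request:
move_arm --pt "1 0.03 0 0.2 0 0 0" --pt "1 0.03 0 0.4 0 0 0" --pt "1 0.03 0 0.6 0 0 0" --pt "1 0.03 0 0.8 0 0 0" --pt "1 0.03 0 0.9 0 0 0" --pt "1 0.03 0 1.0 0 0 0" --pt "1 0.03 0 1.0 0 0 0" --pt "1 0.03 0 1.0 0 0 0"

```text
clock: 11.55
tool_pos: [0.4505, -0.27, 0.0888]
orientation: [180.0, -0.0, -8.6]
force: [0.4, 0.3, -1.1]
opening: 0.0219
```

Request:
move_arm --pt "1 0 0 0.4 0 0 0" --pt "1 0 0 0.8 0 0 0" --pt "1 0 0 1.2 0 0 0" --pt "1 0 0 1.6 0 0 0" --pt "1 0 0 2.0 0 0 0" --pt "1 0 0 2.4 0 0 0" --pt "1 0 0 2.6 0 0 0" --pt "1 0 0 2.6 0 0 0"

```text
clock: 12.55
tool_pos: [0.4504, -0.27, 0.0626]
orientation: [-180.0, 0.0, -8.6]
force: [0.8, 0.6, -0.3]
opening: 0.0219
```

```bash
python3 p.py
```

```text
t 12.55 tcp [ 450.4 -270.    62.6] rpy [-1.80e+02  2.00e-02 -8.59e+00] F [ 0.8  0.6 -0.3] open 21.9 j [-10.  16. -30.  -0. -44.  91.]
```

Slides in freely. Last few mm, then release.

Request:
move_arm --pt "1 0 0 0.2 0 0 0" --pt "1 0 0 0.4 0 0 0" --pt "1 0 0 0.5 0 0 0" --pt "1 0 0 0.5 0 0 0" --pt "2.6 0 0 0.5 0 0 0" --pt "4 0 0 0.5 0 0 0" --pt "6 0 0 0.5 0 0 0" --pt "8.76 0 0 0.5 0 0 0"

```text
clock: 13.55
tool_pos: [0.4505, -0.27, 0.0578]
orientation: [-180.0, -0.0, -8.6]
force: [0.6, -0.6, -0.3]
opening: 0.0506
```

Request:
move_arm --pt "8.76 0 0 -0.5 0 0 0" --pt "8.76 0 0 -2 0 0 0" --pt "8.76 0 0 -4 0 0 0" --pt "8.76 0 0 -6 0 0 0" --pt "8.76 0 0 -8 0 0 0" --pt "8.76 0 0 -10 0 0 0.18" --pt "8.76 0 0 -10 0 0 0.36" --pt "8.76 0 0 -10 0 0 0.54"

```text
clock: 14.55
tool_pos: [0.4508, -0.2701, 0.1595]
orientation: [-179.9, -0.1, -39.9]
force: [0.2, 0.3, 0.8]
opening: 0.0874
```

```bash
python3 p.py 450,-270,140,-98.6;  python3 - <<'E'
from h import *
t=snap("top");s=snap("side")
crop(t,320,160,410,250,6,"pics/a1.png");crop(s,190,230,290,330,5,"pics/a2.png")
cv2.imwrite("pics/e4.png",np.hstack([cv2.resize(cv2.imread("pics/a1.png"),(400,400)),cv2.resize(cv2.imread("pics/a2.png"),(400,400))]))
E
```

```text
t 14.55 tcp [ 450.8 -270.1  159.5] rpy [-1.7994e+02 -1.1000e-01 -3.9860e+01] F [0.2 0.3 0.8] open 87.4 j [-10.  10. -24.   0. -57.  60.]
(450.0, -270.0, 140.0, -98.6) -> x -0.07 y 0.04 z 1.95 wz 1.025
```

View pics/e4.png

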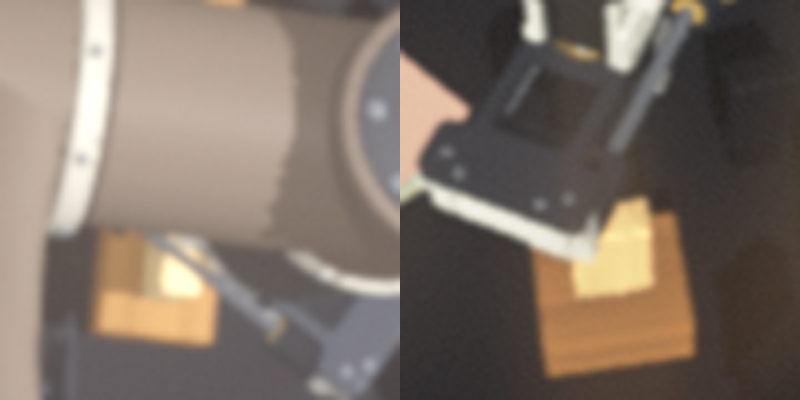

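Request:
move_arm --pt "8.76 0 0 0 0 0 0.18" --pt "8.76 0 0 0 0 0 0.36" --pt "8.76 0 0 0 0 0 0.54" --pt "8.76 0 0 0 0 0 0.72" --pt "8.76 0 0 0 0 0 0.9" --pt "8.76 0 0 1 0 0 1.03" --pt "8.76 0 0 2 0 0 1.03" --pt "8.76 0 0 2 0 0 1.03"

```text
clock: 15.65
tool_pos: [0.4499, -0.2698, 0.1372]
orientation: [179.9, 0.0, -98.3]
force: [-0.3, 0.1, 0.4]
opening: 0.0875
```

```bash
python3 p.py 450.4,-270,60,-98.6;  python3 - <<'E'
from h import *
t=snap("top");s=snap("side")
crop(t,320,160,410,250,6,"pics/a1.png");crop(s,190,230,290,330,5,"pics/a2.png")
cv2.imwrite("pics/e5.png",np.hstack([cv2.resize(cv2.imread("pics/a1.png"),(400,400)),cv2.resize(cv2.imread("pics/a2.png"),(400,400))]))
E
```

```text
t 15.65 tcp [ 449.9 -269.8  137.2] rpy [ 1.7992e+02  1.0000e-02 -9.8270e+01] F [-0.3  0.1  0.4] open 87.5 j [-10.  11. -25.  -0. -54.   1.]
(450.4, -270.0, 60.0, -98.6) -> x 0.01 y -0.05 z 7.72 wz 0.006
```

View pics/e5.png

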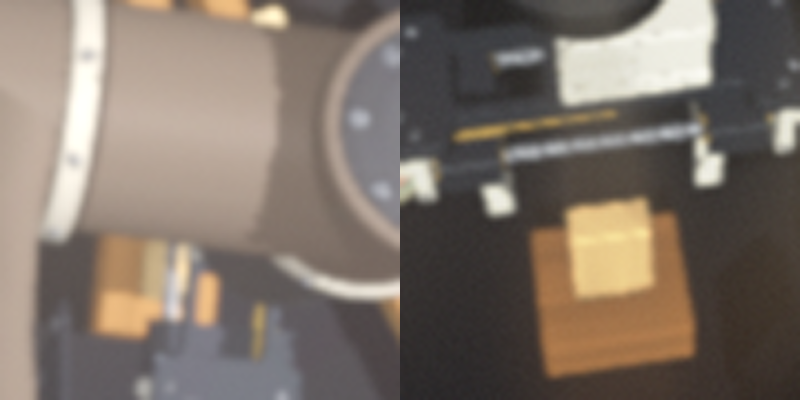

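Request:
move_arm --pt "8.76 0 -0.05 1.5 0 0 0" --pt "8.76 0 -0.05 3 0 0 0" --pt "8.76 0 -0.05 4.5 0 0 0" --pt "8.76 0 -0.05 6 0 0 0" --pt "8.76 0 -0.05 7 0 0 0" --pt "8.76 0 -0.05 7.7 0 0 0" --pt "8.76 0 -0.05 7.7 0 0 0" --pt "7 0 -0.05 7.7 0 0 0"

```text
clock: 16.75
tool_pos: [0.4513, -0.2702, 0.0612]
orientation: [-180.0, -0.0, -98.5]
force: [-0.6, 0.0, -0.7]
opening: 0.0822
```

Request:
move_arm --pt "6 0 0 0 0 0 0" --pt "5.5 0 0 0 0 0 0" --pt "5 0 0 0 0 0 0" --pt "4.5 0 0 0 0 0 0" --pt "4 0 0 0 0 0 0" --pt "3.5 0 0 0 0 0 0" --pt "3 0 0 0 0 0 0" --pt "3 0 0 0 0 0 0"

```text
clock: 17.75
tool_pos: [0.451, -0.2701, 0.0608]
orientation: [-180.0, -0.0, -98.5]
force: [0.3, -0.6, 0.7]
opening: 0.0439
```

```bash
python3 p.py
```

```text
t 17.75 tcp [ 451.  -270.1   60.8] rpy [-180.     -0.    -98.54] F [ 0.3 -0.6  0.7] open 43.9 j [-10.  16. -30.   0. -43.   1.]
```

Request:
move_arm --pt "3 0 0 -1 0 0 0" --pt "3 0 0 -2 0 0 0" --pt "3 0 0 -4 0 0 0" --pt "3 0 0 -6 0 0 0" --pt "3 0 0 -9 0 0 0" --pt "3 0 0 -12 0 0 0" --pt "3 0 0 -14 0 0 0" --pt "3 0 0 -14 0 0 0"

```text
clock: 18.75
tool_pos: [0.4519, -0.2703, 0.2031]
orientation: [-179.8, -0.0, -98.5]
force: [1.1, -0.4, -1.0]
opening: 0.0438
```

```bash
python3 p.py 576.5,42,200,-72;  python3 - <<'E'
from q import *
t=snap("top");s=snap("side")
print(P(t,[(402,396)],(195,130),8,.042))
im=cv2.imread("pics/top0.png")[150:200,222:272]
g=cv2.resize(im,None,fx=12,fy=12,interpolation=cv2.INTER_CUBIC)
g=cv2.LUT(g,np.clip(((np.arange(256)-60)/195.)**1.5*255,0,255).astype(np.uint8)) if False else np.clip((g.astype(float)-120)*1.9,0,255).astype(np.uint8)
cv2.imwrite("pics/slotb.png",g)
im=s["frame"][165:225,222:287,::-1]
cv2.imwrite("pics/slots.png",cv2.resize(cv2.convertScaleAbs(im,alpha=1.3),None,fx=10,fy=10,interpolation=cv2.INTER_CUBIC))
E
```

```text
t 18.75 tcp [ 451.9 -270.3  203.1] rpy [-1.7976e+02 -2.0000e-02 -9.8530e+01] F [ 1.1 -0.4 -1. ] open 43.8 j [-10.   7. -20.   0. -62.   1.]
(576.5, 42.0, 200.0, -72.0) -> x -32.74 y -7.69 z 0.31 wz -0.463
[[577.37691766  42.59565333]]
```

View pics/slotb.png

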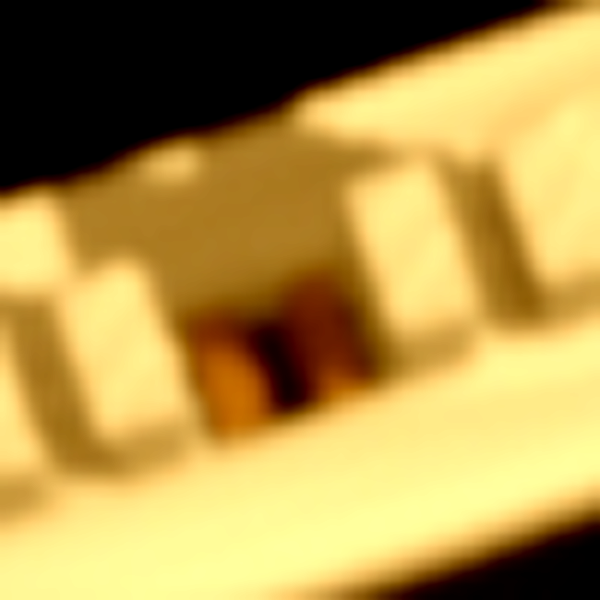

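View pics/slots.png

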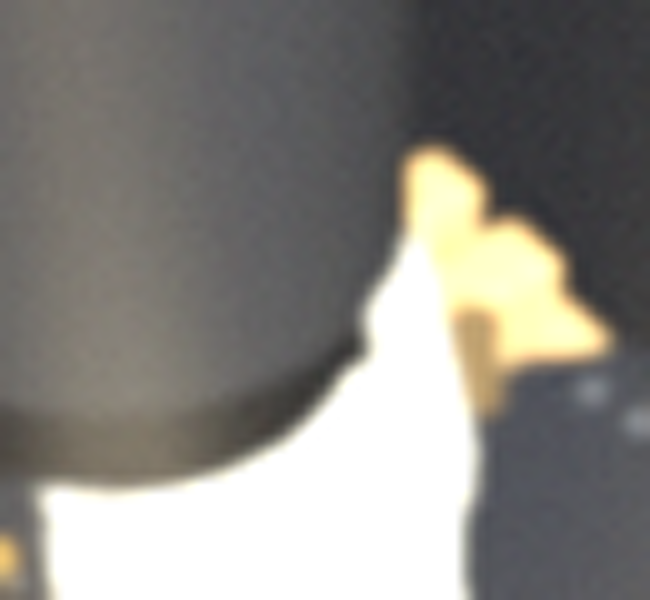

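Request:
move_arm --pt "3 -3 -0.8 0 0 0 -0.06" --pt "3 -7 -1.8 0 0 0 -0.12" --pt "3 -12 -2.9 0 0 0 -0.18" --pt "3 -17 -4 0 0 0 -0.24" --pt "3 -22 -5.2 0 0 0 -0.31" --pt "3 -27 -6.4 0 0 0 -0.38" --pt "3 -31 -7.3 0 0 0 -0.44" --pt "3 -32.7 -7.7 0 0 0 -0.463"

```text
clock: 19.85
tool_pos: [0.5756, 0.0437, 0.1994]
orientation: [179.9, 0.0, -71.9]
force: [0.2, -0.5, -0.9]
opening: 0.044
```

Request:
move_arm --pt "3 0 0 0 0 0 0" --pt "3 0 0 0 0 0 0" --pt "3 0 0 0.3 0 0 0" --pt "3 0 0 0.6 0 0 0" --pt "3 0 0 1 0 0 0" --pt "3 0 0 1.4 0 0 0" --pt "3 0 0 1.4 0 0 0" --pt "3 0 0 1.4 0 0 0"

```text
clock: 20.85
tool_pos: [0.5757, 0.0419, 0.1868]
orientation: [-180.0, -0.0, -72.0]
force: [0.8, -0.0, -0.3]
opening: 0.0435
```

```bash
python3 p.py 576.8,42.3,180,-72 576.8,42.3,100,-72;  python3 - <<'E'
from h import *
t=snap("top");s=snap("side")
crop(t,190,120,290,220,6,"pics/a1.png");crop(s,205,130,305,230,5,"pics/a2.png")
cv2.imwrite("pics/f1.png",np.hstack([cv2.resize(cv2.imread("pics/a1.png"),(400,400)),cv2.resize(cv2.imread("pics/a2.png"),(400,400))]))
E
```

```text
t 20.85 tcp [575.7  41.9 186.8] rpy [-180.   -0.  -72.] F [ 0.8 -0.  -0.3] open 43.5 j [ 24.  13. -15.   0. -62.  -6.]
(576.8, 42.3, 180.0, -72.0) -> x 0.00 y -0.12 z 0.68 wz -0.000
(576.8, 42.3, 100.0, -72.0) -> x 0.00 y -0.12 z 8.68 wz -0.000
```

View pics/f1.png

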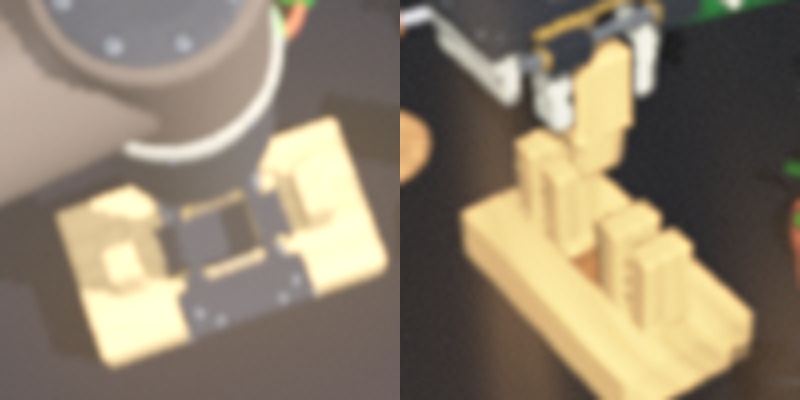

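Run:
```python
from h import *
s=snap("side")
print(proj(s,[[.5757,.0419,.134],[.5757,.0419,.168],[.5757,.0419,.228]]))
crop(s,235,130,275,180,12,"pics/f2.png")
```

```text
[[253.61730979 169.71108504]
 [253.39402495 160.04450399]
 [252.97140804 141.7800958 ]]
```

View pics/f2.png

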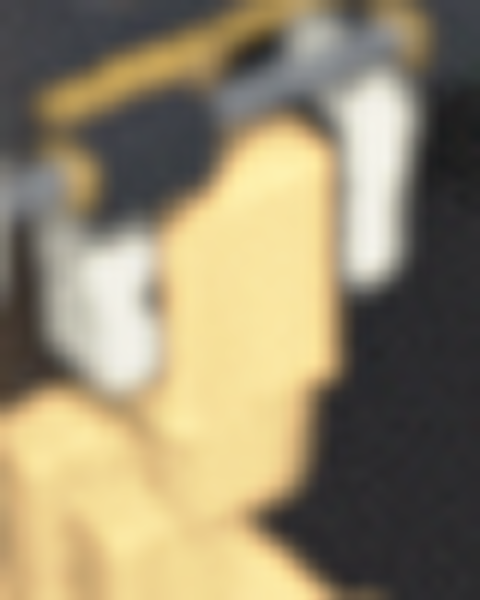

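Run:
```python
from q import *
s=snap("side")
print("tip near edge cast",P(s,[(240,515),(305,490)],(235,130),12,.134),"expected",[575.7+1.5,41.9-4.8],[575.7+1.5+14.3,41.9-4.8+4.6])
print("shoulder right near",P(s,[(338,385)],(235,130),12,.168),"expected",575.7+.309*11+22*.951,41.9-.951*11+22*.309)
crop(s,232,158,287,213,10,"pics/f3.png")
```

```text
tip near edge cast [[574.69964391  30.20876456]
 [591.31039417  33.77779507]] expected [577.2, 37.1] [591.5, 41.7]
shoulder right near [[597.21095109  27.72853729]] expected 600.0210000000001 38.237
```

View pics/f3.png

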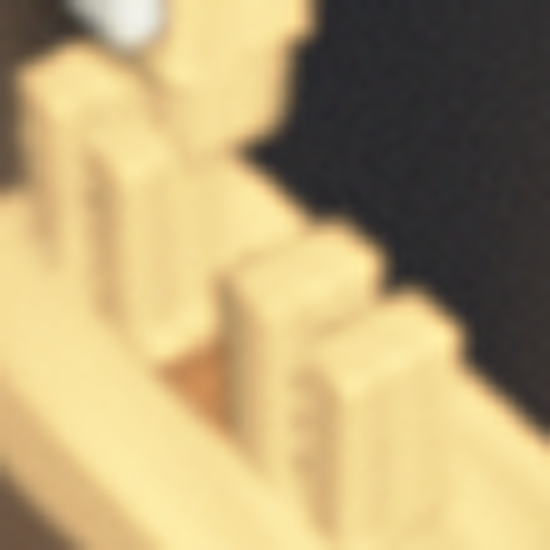

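```bash
python3 p.py 577.1,42.2,97,-72 577.1,42.2,86,-72
```

```text
t 21.05 tcp [575.7  42.  187. ] rpy [-179.98    0.    -72.01] F [ 0.1 -0.2 -0.2] open 44.4 j [ 24.  13. -15.   0. -62.  -6.]
(577.1, 42.2, 97.0, -72.0) -> x 0.02 y -0.14 z 9.00 wz -0.000
(577.1, 42.2, 86.0, -72.0) -> x 0.02 y -0.14 z 10.10 wz -0.000
```

Request:
move_arm --pt "3 0 -0.15 1.5 0 0 0" --pt "3 0 -0.15 3 0 0 0" --pt "3 0 -0.15 4.5 0 0 0" --pt "3 0 -0.15 6 0 0 0" --pt "3 0 -0.15 7.5 0 0 0" --pt "3 0 -0.15 8.8 0 0 0" --pt "3 0 -0.15 8.8 0 0 0" --pt "3 0 -0.15 8.8 0 0 0"

```text
clock: 22.05
tool_pos: [0.5774, 0.0424, 0.0991]
orientation: [-180.0, -0.0, -72.0]
force: [0.9, 0.6, -0.6]
opening: 0.0441
```

```bash
python3 p.py 577.1,42.2,86,-72
python3 - <<'E'
from h import *
t=snap("top");s=snap("side")
crop(t,190,120,290,220,6,"pics/a1.png");crop(s,205,130,305,230,5,"pics/a2.png")
cv2.imwrite("pics/f4.png",np.hstack([cv2.resize(cv2.imread("pics/a1.png"),(400,400)),cv2.resize(cv2.imread("pics/a2.png"),(400,400))]))
E
```

```text
t 22.05 tcp [577.4  42.4  99.1] rpy [-1.7997e+02 -1.0000e-02 -7.2000e+01] F [ 0.9  0.6 -0.6] open 44.1 j [ 24.  18. -21.   0. -51.  -6.]
(577.1, 42.2, 86.0, -72.0) -> x 0.01 y 0.04 z 1.31 wz 0.000
```

View pics/f4.png

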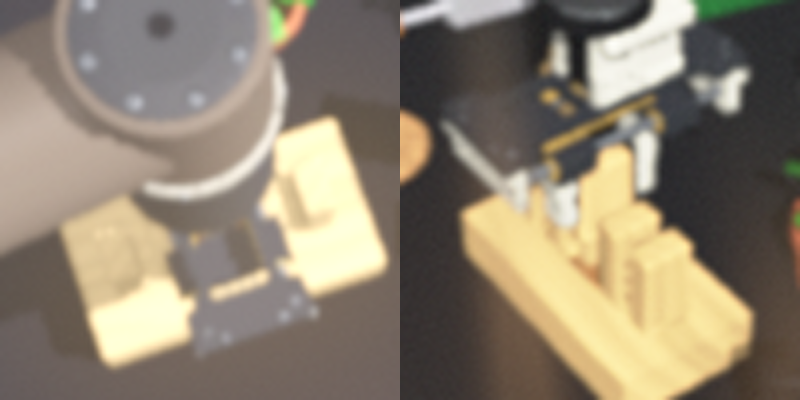

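Request:
move_arm --pt "3 0 0.03 0.2 0 0 0" --pt "3 0 0.03 0.4 0 0 0" --pt "3 0 0.03 0.6 0 0 0" --pt "3 0 0.03 0.8 0 0 0" --pt "3 0 0.03 1.0 0 0 0" --pt "3 0 0.03 1.2 0 0 0" --pt "3 0 0.03 1.3 0 0 0" --pt "3 0 0.03 1.3 0 0 0"

```text
clock: 23.15
tool_pos: [0.5768, 0.0422, 0.0857]
orientation: [180.0, -0.0, -72.0]
force: [-0.9, 0.8, -1.1]
opening: 0.0438
```

Request:
move_arm --pt "3 0 0 0.2 0 0 0" --pt "3 0 0 0.4 0 0 0" --pt "3 0 0 0.6 0 0 0" --pt "3 0 0 0.8 0 0 0" --pt "3 0 0 1.0 0 0 0" --pt "3 0 0 1.2 0 0 0" --pt "3 0 0 1.3 0 0 0" --pt "3 0 0 1.4 0 0 0"

```text
clock: 24.15
tool_pos: [0.577, 0.042, 0.072]
orientation: [-180.0, -0.0, -72.0]
force: [1.3, -3.4, 1.5]
opening: 0.0436
```

```bash
python3 p.py
```

```text
t 24.15 tcp [577.  42.  72.] rpy [-1.7999e+02 -2.0000e-02 -7.2000e+01] F [ 1.3 -3.4  1.5] open 43.6 j [ 24.  20. -23.   0. -47.  -6.]
```

Request:
move_arm --pt "3 0.05 0 0 0 0 0" --pt "3 0.1 0 0.05 0 0 0" --pt "3 0.1 0 0.1 0 0 0" --pt "3 0.1 0 0.15 0 0 0" --pt "3 0.1 0 0.2 0 0 0" --pt "3 0.1 0 0.25 0 0 0" --pt "3 0.1 0 0.25 0 0 0" --pt "3 0.1 0 0.25 0 0 0"

```text
clock: 25.15
tool_pos: [0.5771, 0.0414, 0.0693]
orientation: [-180.0, 0.0, -72.0]
force: [0.3, -1.5, 0.6]
opening: 0.0441
```

```bash
python3 p.py
```

```text
t 25.15 tcp [577.1  41.4  69.3] rpy [-180.      0.    -72.01] F [ 0.3 -1.5  0.6] open 44.1 j [ 23.  20. -23.  -0. -47.  -5.]
```

Request:
move_arm --pt "3 0.04 0 0.05 0 0 0" --pt "3 0.04 0 0.1 0 0 0" --pt "3 0.04 0 0.15 0 0 0" --pt "3 0.04 0 0.15 0 0 0" --pt "3 0.04 0 0.15 0 0 0" --pt "3 0.04 0 0.15 0 0 0" --pt "3 0.04 0 0.15 0 0 0" --pt "3 0.04 0 0.15 0 0 0"

```text
clock: 26.15
tool_pos: [0.5774, 0.0411, 0.0679]
orientation: [-180.0, 0.0, -72.0]
force: [-0.2, 3.1, 3.4]
opening: 0.0439
```

```bash
python3 p.py
```

```text
t 26.15 tcp [577.4  41.1  67.9] rpy [-179.97    0.    -72.  ] F [-0.2  3.1  3.4] open 43.9 j [ 23.  20. -23.  -0. -47.  -5.]
```

Request:
move_arm --pt "4.6 -0.01 0 0 0 0 0" --pt "5 -0.01 0 0 0 0 0" --pt "5.6 -0.01 0 0 0 0 0" --pt "6.4 -0.01 0 0 0 0 0" --pt "7.2 -0.01 0 0 0 0 0" --pt "8 -0.01 0 -0.2 0 0 0" --pt "8.6 -0.01 0 -1 0 0 0" --pt "8.6 -0.01 0 -2 0 0 0"

```text
clock: 27.15
tool_pos: [0.5772, 0.041, 0.0885]
orientation: [-180.0, -0.0, -72.0]
force: [-0.2, -0.1, 0.2]
opening: 0.0855
```

Request:
move_arm --pt "8.6 0 0 -2 0 0 0" --pt "8.6 0 0 -4 0 0 0" --pt "8.6 0 0 -6 0 0 0" --pt "8.6 0 0 -8 0 0 0" --pt "8.6 0 0 -10 0 0 0" --pt "8.6 0 0 -12 0 0 0" --pt "8.6 -4 0 -12 0 0 0" --pt "8.6 -10 0 -12 0 0 0"

```text
clock: 28.15
tool_pos: [0.5464, 0.1362, 0.209]
orientation: [-179.9, 0.0, -72.2]
force: [0.9, 1.3, 0.3]
opening: 0.086
```

```bash
python3 p.py 443.6,271,220,-72
python3 - <<'E'
from h import *
t=snap("top");s=snap("side")
crop(t,190,120,290,220,6,"pics/a1.png");crop(s,205,130,305,230,5,"pics/a2.png")
cv2.imwrite("pics/g1.png",np.hstack([cv2.resize(cv2.imread("pics/a1.png"),(400,400)),cv2.resize(cv2.imread("pics/a2.png"),(400,400))]))
E
```

```text
t 28.15 tcp [546.4 136.2 209. ] rpy [-1.7991e+02  1.0000e-02 -7.2170e+01] F [0.9 1.3 0.3] open 86.0 j [ 34.  11. -15.   0. -64. -16.]
(443.6, 271.0, 220.0, -72.0) -> x -15.98 y 5.66 z -1.10 wz -0.003
```

View pics/g1.png

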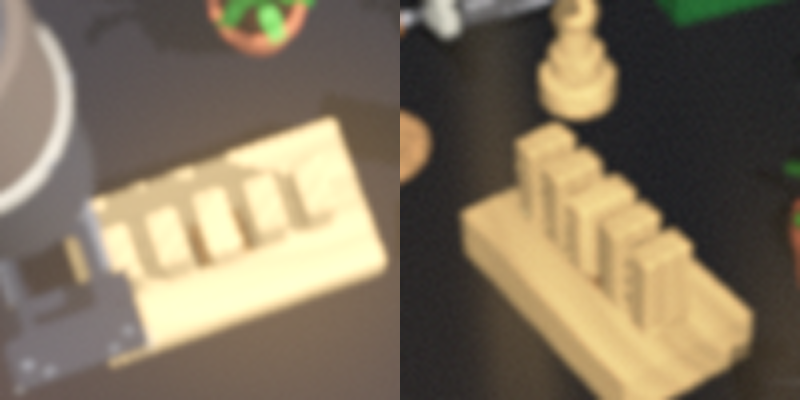

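Request:
move_arm --pt "8.76 -2 0.7 0 0 0 0" --pt "8.76 -5 1.8 0 0 0 0" --pt "8.76 -8 2.9 0 0 0 0" --pt "8.76 -11 4 0 0 0 0" --pt "8.76 -14 5 0 0 0 0" --pt "8.76 -16 5.6 0 0 0 0" --pt "8.76 -16 5.6 2 0 0 0" --pt "8.76 -16 5.6 3 0 0 0"

```text
clock: 29.25
tool_pos: [0.4433, 0.2708, 0.1776]
orientation: [180.0, -0.0, -72.0]
force: [-0.4, -0.3, 0.7]
opening: 0.0876
```

Request:
move_arm --pt "8.76 0 0 1 0 0 0" --pt "8.76 0 0 2 0 0 0" --pt "8.76 0 0 3 0 0 0" --pt "8.76 0 0 3 0 0 0" --pt "8.76 0 0 3 0 0 0" --pt "8.76 0 0 3 0 0 0" --pt "8.76 0 0 3 0 0 0" --pt "8.76 0 0 3 0 0 0"

```text
clock: 30.25
tool_pos: [0.4436, 0.2711, 0.148]
orientation: [-180.0, 0.0, -72.0]
force: [-0.2, -1.0, 0.7]
opening: 0.0875
```

```bash
python3 p.py 444.2,272,120,-72 444.2,272,52.5,-72
python3 - <<'E'
from h import *
t=snap("top");s=snap("side")
crop(t,120,180,220,280,6,"pics/a1.png");crop(s,140,90,240,190,5,"pics/a2.png")
cv2.imwrite("pics/h1.png",np.hstack([cv2.resize(cv2.imread("pics/a1.png"),(400,400)),cv2.resize(cv2.imread("pics/a2.png"),(400,400))]))
E
```

```text
t 30.25 tcp [443.6 271.1 148. ] rpy [-1.7998e+02  1.0000e-02 -7.2010e+01] F [-0.2 -1.   0.7] open 87.5 j [ 53.  10. -25.  -0. -55. -35.]
(444.2, 272.0, 120.0, -72.0) -> x -0.07 y -0.08 z 2.80 wz -0.000
(444.2, 272.0, 52.5, -72.0) -> x -0.07 y -0.08 z 9.55 wz -0.000
```

View pics/h1.png

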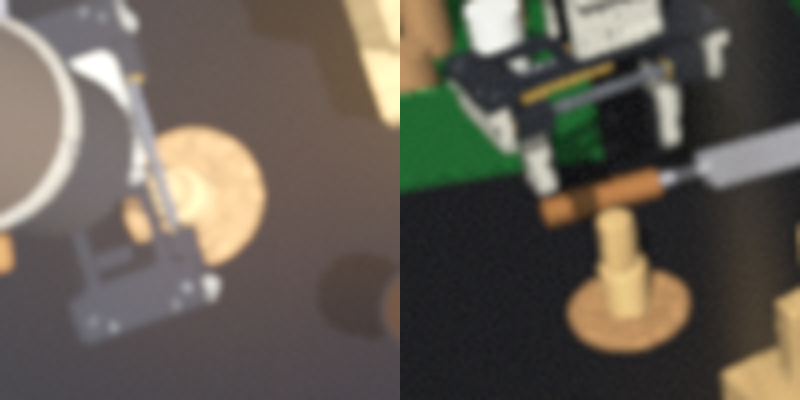

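Request:
move_arm --pt "8.76 -0.07 -0.08 1.5 0 0 0" --pt "8.76 -0.07 -0.08 3 0 0 0" --pt "8.76 -0.07 -0.08 4.5 0 0 0" --pt "8.76 -0.07 -0.08 6 0 0 0" --pt "8.76 -0.07 -0.08 7.5 0 0 0" --pt "8.76 -0.07 -0.08 9 0 0 0" --pt "8.76 -0.07 -0.08 9.5 0 0 0" --pt "8.76 -0.07 -0.08 9.5 0 0 0"

```text
clock: 31.35
tool_pos: [0.4441, 0.2718, 0.0525]
orientation: [180.0, -0.0, -72.0]
force: [-0.2, -0.7, -0.7]
opening: 0.0875
```

```bash
python3 p.py
python3 - <<'E'
from h import *
s=snap("side")
crop(s,150,110,230,190,6,"pics/h2.png")
E
```

```text
t 31.35 tcp [444.1 271.8  52.5] rpy [ 1.7997e+02 -3.0000e-02 -7.2010e+01] F [-0.2 -0.7 -0.7] open 87.5 j [ 53.  17. -31.   0. -42. -35.]
```

View pics/h2.png

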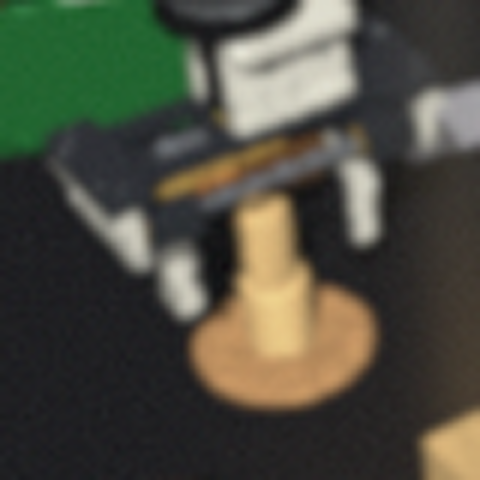

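Request:
move_arm --pt "6.5 0 0 0 0 0 0" --pt "5 0 0 0 0 0 0" --pt "4 0 0 0 0 0 0" --pt "3.5 0 0 0 0 0 0" --pt "3 0 0 0 0 0 0" --pt "2.5 0 0 0 0 0 0" --pt "2 0 0 0 0 0 0" --pt "1.5 0 0 0 0 0 0"

```text
clock: 32.4
tool_pos: [0.4441, 0.2719, 0.0528]
orientation: [180.0, -0.0, -72.0]
force: [0.6, -0.7, -0.1]
opening: 0.0277
```

Request:
move_arm --pt "1.5 0 0 0 0 0 0" --pt "1.5 0 0 -1 0 0 0" --pt "1.5 0 0 -3 0 0 0" --pt "1.5 0 0 -6 0 0 0" --pt "1.5 0 0 -9 0 0 0" --pt "1.5 0 0 -12 0 0 0" --pt "1.5 0 0 -14 0 0 0" --pt "1.5 0 0 -14 0 0 0"

```text
clock: 33.4
tool_pos: [0.4447, 0.2725, 0.1947]
orientation: [-179.8, 0.1, -72.0]
force: [0.3, 0.3, -2.3]
opening: 0.0277
```

```bash
python3 p.py 577.2,41.2,190,-72
python3 - <<'E'
from h import *
s=snap("side")
crop(s,150,80,230,190,6,"pics/h3.png")
E
```

```text
t 33.4 tcp [444.7 272.5 194.7] rpy [-1.7983e+02  1.1000e-01 -7.2000e+01] F [ 0.3  0.3 -2.3] open 27.7 j [ 53.   7. -21.   0. -61. -35.]
(577.2, 41.2, 190.0, -72.0) -> x 26.10 y -5.45 z 0.47 wz -0.000
```

View pics/h3.png

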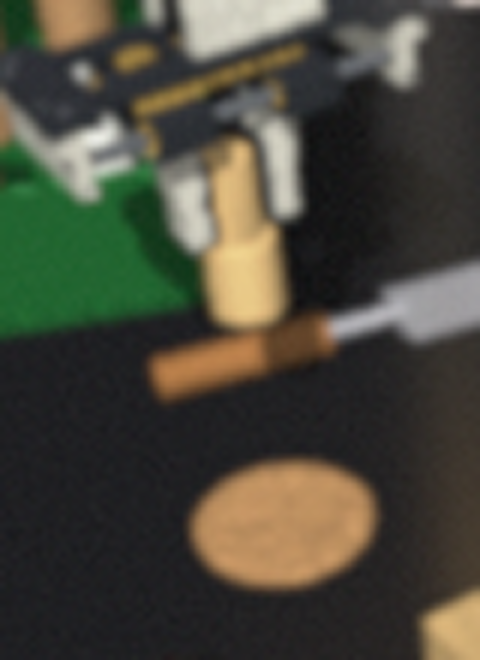

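Request:
move_arm --pt "1.5 2 -0.4 0 0 0 0" --pt "1.5 5 -1 0 0 0 0" --pt "1.5 9 -1.9 0 0 0 0" --pt "1.5 13 -2.7 0 0 0 0" --pt "1.5 17 -3.6 0 0 0 0" --pt "1.5 21 -4.4 0 0 0 0" --pt "1.5 24.5 -5.1 0 0 0 0" --pt "1.5 26.1 -5.45 0 0 0 0"

```text
clock: 34.45
tool_pos: [0.5764, 0.0388, 0.1911]
orientation: [179.8, 0.0, -72.1]
force: [0.6, -0.3, -1.3]
opening: 0.0273
```

Request:
move_arm --pt "1.5 0 0 0 0 0 0" --pt "1.5 0 0 0 0 0 0" --pt "1.5 0 0 0.5 0 0 0" --pt "1.5 0 0 1 0 0 0" --pt "1.5 0 0 1.5 0 0 0" --pt "1.5 0 0 1.5 0 0 0" --pt "1.5 0 0 1.5 0 0 0" --pt "1.5 0 0 1.5 0 0 0"

```text
clock: 35.45
tool_pos: [0.5768, 0.0405, 0.178]
orientation: [-180.0, -0.0, -72.0]
force: [-0.2, 0.7, -2.6]
opening: 0.0276
```

```bash
python3 p.py 577.2,41.2,166,-72 577.2,41.2,151,-72
python3 - <<'E'
from h import *
s=snap("side")
crop(s,215,120,295,210,7,"pics/i1.png")
p=sensors.get_obs()["tool_pos"]
print((proj(s,[p-[0,0,.0488]])-[215,120])*7, (proj(s,[[.5772,.0412,.109]])-[215,120])*7)
E
```

```text
t 35.45 tcp [576.8  40.5 178. ] rpy [-179.98   -0.    -72.01] F [-0.2  0.7 -2.6] open 27.6 j [ 23.  14. -16.   0. -61.  -5.]
(577.2, 41.2, 166.0, -72.0) -> x -0.05 y -0.06 z 1.20 wz -0.000
(577.2, 41.2, 151.0, -72.0) -> x -0.05 y -0.06 z 2.70 wz -0.000
[[274.12991586 358.88331562]] [[275.54288748 396.01036537]]
```

View pics/i1.png

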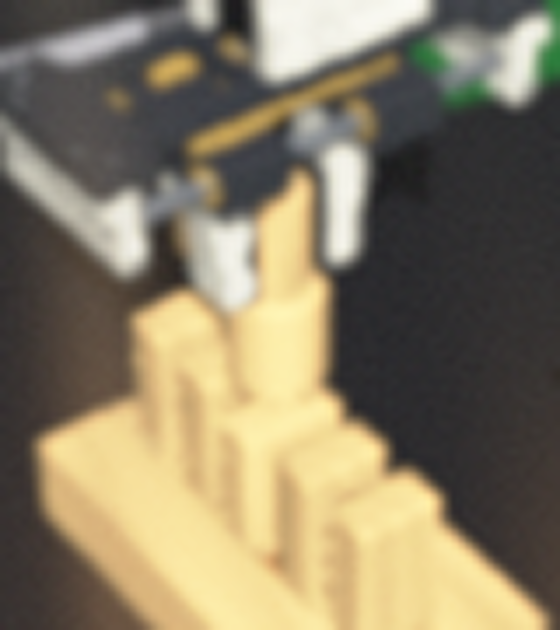

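Request:
move_arm --pt "1.5 -0.06 -0.05 0.5 0 0 0" --pt "1.5 -0.06 -0.05 1 0 0 0" --pt "1.5 -0.06 -0.05 1.3 0 0 0" --pt "1.5 -0.06 -0.05 1.6 0 0 0" --pt "1.5 -0.06 -0.05 1.8 0 0 0" --pt "1.5 -0.06 -0.05 2.0 0 0 0" --pt "1.5 -0.06 -0.05 2.1 0 0 0" --pt "1.5 -0.06 -0.05 2.2 0 0 0"

```text
clock: 36.5
tool_pos: [0.5773, 0.0413, 0.1564]
orientation: [-179.9, -0.0, -72.0]
force: [-0.5, 0.7, 3.1]
opening: 0.0275
```

```bash
python3 p.py
```

```text
t 36.5 tcp [577.3  41.3 156.4] rpy [-1.7994e+02 -1.0000e-02 -7.2000e+01] F [-0.5  0.7  3.1] open 27.5 j [ 23.  15. -17.   0. -58.  -5.]
```

Request:
move_arm --pt "1.5 0 0 0.1 0 0 0" --pt "1.5 0 0 0.2 0 0 0" --pt "1.5 0 0 0.3 0 0 0" --pt "1.5 0 0 0.4 0 0 0" --pt "1.5 0 0 0.4 0 0 0" --pt "1.5 0 0 0.5 0 0 0" --pt "1.5 0 0 0.5 0 0 0" --pt "1.5 0 0 0.5 0 0 0"

```text
clock: 37.5
tool_pos: [0.5778, 0.0414, 0.152]
orientation: [-179.9, -0.0, -72.0]
force: [-1.1, -0.1, 7.2]
opening: 0.0276
```

```bash
python3 p.py
```

```text
t 37.5 tcp [577.8  41.4 152. ] rpy [-1.7987e+02 -3.0000e-02 -7.1980e+01] F [-1.1 -0.1  7.2] open 27.6 j [ 23.  15. -18.   0. -57.  -5.]
```

Request:
move_arm --pt "1.5 0 0 0.1 0 0 0" --pt "1.5 0 0 0.15 0 0 0" --pt "1.5 0 0 0.2 0 0 0" --pt "1.5 0 0 0.25 0 0 0" --pt "1.5 0 0 0.3 0 0 0" --pt "1.5 0 0 0.35 0 0 0" --pt "1.5 0 0 0.35 0 0 0" --pt "1.5 0 0 0.35 0 0 0"

```text
clock: 38.5
tool_pos: [0.5783, 0.0414, 0.1506]
orientation: [-179.8, -0.1, -71.9]
force: [-5.3, 0.1, 22.6]
opening: 0.0276
```

```bash
python3 p.py
```

```text
t 38.5 tcp [578.3  41.4 150.6] rpy [-1.7977e+02 -7.0000e-02 -7.1940e+01] F [-5.3  0.1 22.6] open 27.6 j [ 23.  15. -18.   0. -57.  -5.]
```

Request:
move_arm --pt "1.5 0 0 0.03 0 0 0" --pt "1.5 0 0 0.06 0 0 0" --pt "1.5 0 0 0.08 0 0 0" --pt "1.5 0 0 0.08 0 0 0" --pt "1.5 0 0 0.08 0 0 0" --pt "1.5 0 0 0.08 0 0 0" --pt "1.5 0 0 0.08 0 0 0" --pt "1.5 0 0 0.08 0 0 0"

```text
clock: 39.5
tool_pos: [0.5784, 0.0413, 0.1506]
orientation: [-179.7, -0.1, -71.9]
force: [-8.0, 1.3, 27.2]
opening: 0.0277
```

```bash
python3 p.py
python3 - <<'E'
from h import *
s=snap("side")
crop(s,215,120,295,210,7,"pics/j1.png")
E
```

```text
t 39.5 tcp [578.4  41.3 150.6] rpy [-1.7974e+02 -8.0000e-02 -7.1930e+01] F [-8.   1.3 27.2] open 27.7 j [ 23.  15. -18.   0. -57.  -5.]
```

View pics/j1.png

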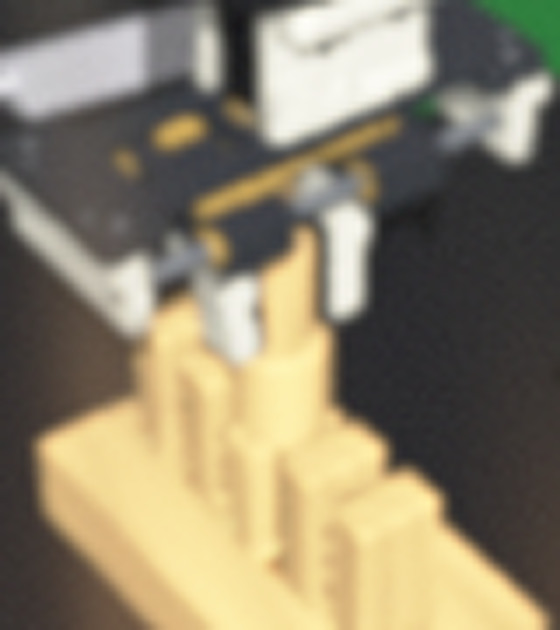

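Request:
move_arm --pt "1.5 0 0 -0.3 0 0 0" --pt "1.5 0 0 -1 0 0 0" --pt "1.5 0 0 -2.5 0 0 0" --pt "1.5 0 0 -4.5 0 0 0" --pt "1.5 0 0 -5 0 0 0" --pt "1.5 -3 0.6 -5 0 0 0" --pt "1.5 -8 1.7 -5 0 0 0" --pt "1.5 -12 2.5 -5 0 0 0"

```text
clock: 40.55
tool_pos: [0.5149, 0.1486, 0.196]
orientation: [180.0, 0.0, -72.0]
force: [-0.4, 0.1, -1.8]
opening: 0.0274
```

```bash
python3 p.py 444.1,271.9,190,-72
python3 - <<'E'
from h import *
t=snap("top");s=snap("side")
crop(t,205,130,285,210,5,"pics/a1.png");crop(s,215,140,295,220,5,"pics/a2.png")
cv2.imwrite("pics/k1.png",np.hstack([cv2.imread("pics/a1.png"),cv2.imread("pics/a2.png")]))
E
```

```text
t 40.55 tcp [514.9 148.6 196. ] rpy [ 1.7995e+02  1.0000e-02 -7.2040e+01] F [-0.4  0.1 -1.8] open 27.4 j [ 37.   9. -19.  -0. -62. -19.]
(444.1, 271.9, 190.0, -72.0) -> x -13.92 y 2.93 z 0.60 wz -0.001
```

View pics/k1.png

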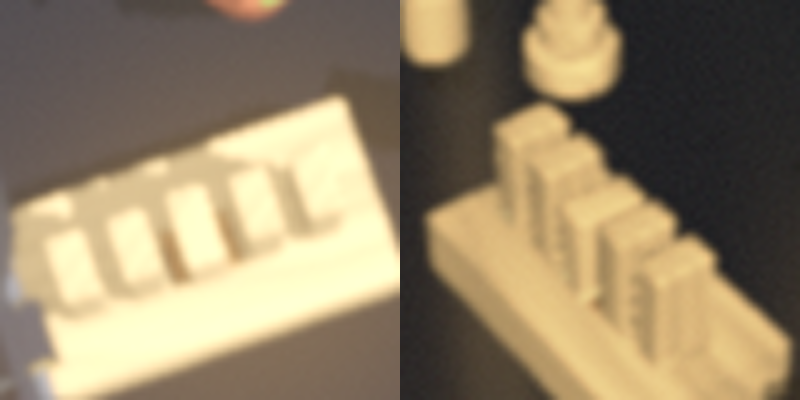

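```bash
python3 - <<'E'
from h import *
s=snap("side")
crop(s,235,162,285,212,10,"pics/l1.png")
print((proj(s,[[.5573,.047,.042],[.5573,.047,.049],[.5768,.0412,.102],[.5768,.0412,.109]])-[235,162])*10)
# shoulder near-left corner & top near-left corner
c=np.array([.577,.0412]);X=np.array([.951,.309]);Y=np.array([-.309,.951])
q=c-.022*X-.011*Y; r=c+.022*X-.011*Y
print((proj(s,[[*q,.042],[*q,.102],[*r,.102],[*r,.042]])-[235,162])*10)
E
python3 - <<'E'
import cv2
a=cv2.imread("pics/g1.png")[:,400:]
# g1 crop: off (205,130) scale 4 -> same window (235..285,162..212)
w=a[(162-130)*4:(212-130)*4,(235-205)*4:(285-205)*4]
b=cv2.imread("pics/l1.png")
import numpy as np
cv2.imwrite("pics/l2.png",np.hstack([cv2.resize(w,(400,400),interpolation=cv2.INTER_CUBIC),cv2.resize(b,(400,400))]))
E
```

```text
[[126.2962748  318.90072795]
 [125.58972045 301.72785313]
 [192.6703245  164.69256061]
 [192.26199347 146.03125962]]
[[156.40341639 370.68489419]
 [151.31731537 217.86340082]
 [279.98077513 154.53680948]
 [279.78873807 307.36697108]]
```

View pics/l2.png

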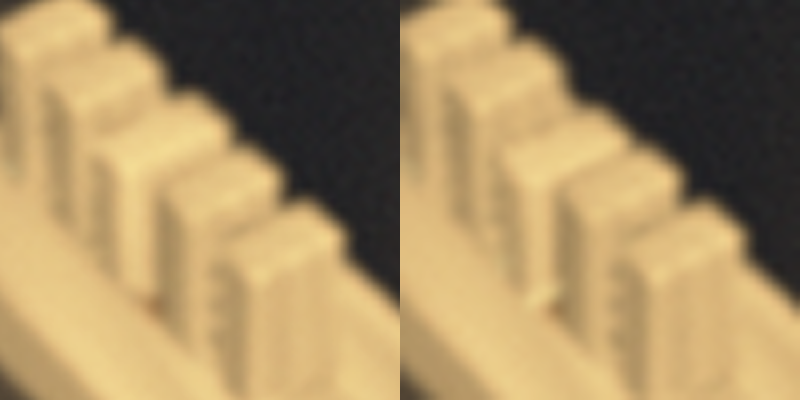

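Request:
move_arm --pt "1.5 -3 0.6 0 0 0 0" --pt "1.5 -6 1.3 0 0 0 0" --pt "1.5 -9 1.9 0 0 0 0" --pt "1.5 -11.5 2.4 0 0 0 0" --pt "1.5 -13 2.7 0 0 0 0" --pt "1.5 -13 2.7 0.5 0 0 0" --pt "1.5 -13 2.7 1 0 0 0" --pt "1.5 -13 2.7 1 0 0 0"

```text
clock: 41.7
tool_pos: [0.4502, 0.262, 0.1858]
orientation: [179.9, -0.0, -72.1]
force: [0.1, 0.1, -1.7]
opening: 0.0278
```

```bash
python3 p.py 444.1,271.9,60,-72
```

```text
t 41.7 tcp [450.2 262.  185.8] rpy [ 1.7993e+02 -4.0000e-02 -7.2070e+01] F [ 0.1  0.1 -1.7] open 27.8 j [ 52.   8. -22.  -0. -60. -34.]
(444.1, 271.9, 60.0, -72.0) -> x -1.13 y 0.28 z 12.58 wz -0.001
```

Request:
move_arm --pt "1.5 -1.1 0.3 2 0 0 0" --pt "1.5 -1.1 0.3 4 0 0 0" --pt "1.5 -1.1 0.3 6 0 0 0" --pt "1.5 -1.1 0.3 8 0 0 0" --pt "1.5 -1.1 0.3 10 0 0 0" --pt "1.5 -1.1 0.3 11.5 0 0 0" --pt "1.5 -1.1 0.3 12.3 0 0 0" --pt "1.5 -1.1 0.3 12.3 0 0 0"

```text
clock: 42.7
tool_pos: [0.444, 0.2723, 0.0632]
orientation: [180.0, -0.0, -72.0]
force: [-0.3, -0.0, -1.8]
opening: 0.0276
```

```bash
python3 p.py 444.1,271.9,53,-72
```

```text
t 42.7 tcp [444.  272.3  63.2] rpy [ 1.7996e+02 -3.0000e-02 -7.2010e+01] F [-0.3 -0.  -1.8] open 27.6 j [ 53.  16. -31.   0. -44. -35.]
(444.1, 271.9, 53.0, -72.0) -> x 0.04 y -0.00 z 1.02 wz -0.000
```

Request:
move_arm --pt "1.5 0 0 0.2 0 0 0" --pt "1.5 0 0 0.4 0 0 0" --pt "1.5 0 0 0.6 0 0 0" --pt "1.5 0 0 0.75 0 0 0" --pt "1.5 0 0 0.9 0 0 0" --pt "1.5 0 0 1.0 0 0 0" --pt "1.5 0 0 1.05 0 0 0" --pt "1.5 0 0 1.05 0 0 0"

```text
clock: 43.7
tool_pos: [0.444, 0.2725, 0.053]
orientation: [-180.0, -0.0, -72.0]
force: [-0.3, -0.2, -1.7]
opening: 0.0278
```

```bash
python3 p.py
```

```text
t 43.7 tcp [444.  272.5  53. ] rpy [-180.     -0.    -72.01] F [-0.3 -0.2 -1.7] open 27.8 j [ 53.  17. -31.   0. -42. -35.]
```

Request:
move_arm --pt "1.5 0 0 0.03 0 0 0" --pt "1.5 0 0 0.06 0 0 0" --pt "1.5 0 0 0.08 0 0 0" --pt "1.5 0 0 0.08 0 0 0" --pt "1.5 0 0 0.08 0 0 0" --pt "1.5 0 0 0.08 0 0 0" --pt "1.5 0 0 0.08 0 0 0" --pt "1.5 0 0 0.08 0 0 0"

```text
clock: 44.7
tool_pos: [0.444, 0.2726, 0.0527]
orientation: [-180.0, 0.0, -72.0]
force: [-1.6, -1.5, 5.0]
opening: 0.0276
```

```bash
python3 p.py
```

```text
t 44.7 tcp [444.  272.6  52.7] rpy [-1.7998e+02  1.0000e-02 -7.2000e+01] F [-1.6 -1.5  5. ] open 27.6 j [ 53.  17. -31.   0. -42. -35.]
```

Seated on the mat. Release and rise.

Request:
move_arm --pt "1.5 0 0 -0.03 0 0 0" --pt "3 0 0 -0.03 0 0 0" --pt "3.6 0 0 -0.03 0 0 0" --pt "4.5 0 0 -0.03 0 0 0" --pt "5.5 0 0 -0.03 0 0 0" --pt "6.5 0 0 -0.03 0 0 0" --pt "7.5 0 0 -0.03 0 0 0" --pt "8.6 0 0 -0.03 0 0 0"

```text
clock: 45.7
tool_pos: [0.444, 0.2725, 0.0525]
orientation: [-180.0, 0.0, -72.0]
force: [-0.2, 0.1, 0.0]
opening: 0.0792
```

Request:
move_arm --pt "8.6 0 0 -0.5 0 0 0" --pt "8.6 0 0 -2 0 0 0" --pt "8.6 0 0 -4 0 0 0" --pt "8.6 0 0 -6 0 0 0" --pt "8.6 0 0 -9 0 0 0" --pt "8.6 0 0 -12 0 0 0" --pt "8.6 0 0 -15 0 0 0" --pt "8.6 0 0 -18 0 0 0"

```text
clock: 46.7
tool_pos: [0.4439, 0.2723, 0.2349]
orientation: [-179.9, 0.0, -72.0]
force: [-0.3, 0.8, -0.5]
opening: 0.086
```

Request:
move_arm --pt "8.6 -4 1 0 0 0 0" --pt "8.6 -8 2 0 0 0 0" --pt "8.6 -12 3 0 0 0 0" --pt "8.6 -16 4 0 0 0 0" --pt "8.6 -18 5 0 0 0 0" --pt "8.6 -18 5 0 0 0 0" --pt "8.6 -18 5 0 0 0 0" --pt "8.6 -18 5 0 0 0 0"

```text
clock: 47.7
tool_pos: [0.3413, 0.4276, 0.2329]
orientation: [-180.0, 0.0, -72.1]
force: [0.6, -0.3, 0.5]
opening: 0.0856
```

```bash
python3 p.py
python3 - <<'E'
from h import *
t=snap("top");s=snap("side")
cv2.imwrite("pics/z1.png",cv2.resize(s["frame"][:,:,::-1],None,fx=1.5,fy=1.5))
cv2.imwrite("pics/z2.png",cv2.resize(t["frame"][:,:,::-1],None,fx=1.5,fy=1.5))
E
```

```text
t 47.7 tcp [341.3 427.6 232.9] rpy [-1.7999e+02  1.0000e-02 -7.2060e+01] F [ 0.6 -0.3  0.5] open 85.6 j [ 72.   8. -15.   0. -67. -54.]
```

View pics/z1.png

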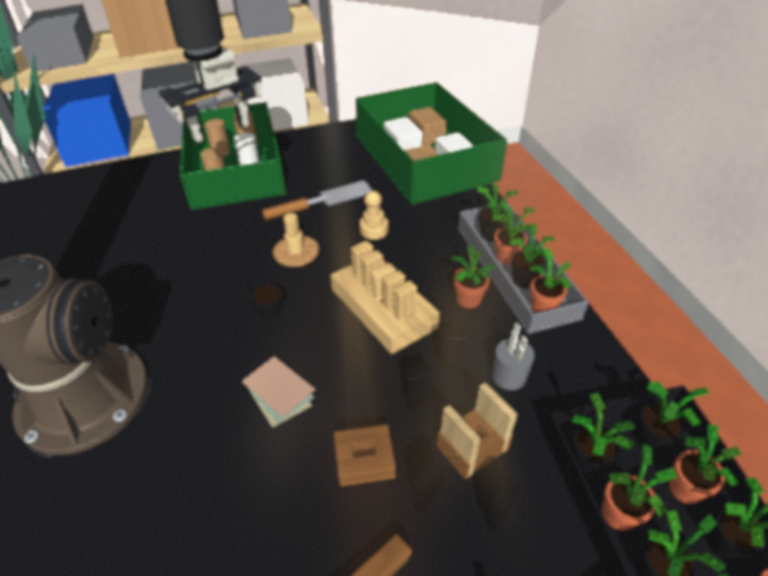

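View pics/z2.png

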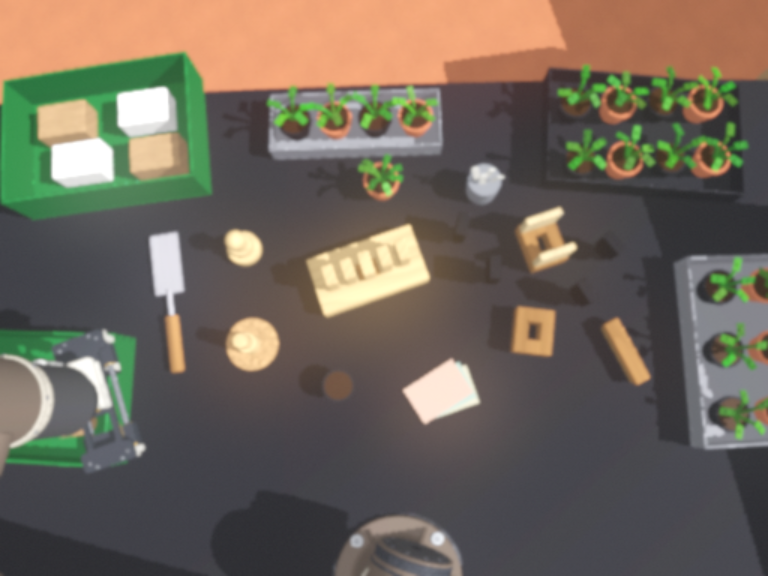

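Run:
```python
from plant import job
print(job.close_job())
```

```text
the job is handed in; nothing more can be done
None
```

The job is done and handed in at about 48 s of the 72 s allowed. No verdict was reported.

1. **Rest:** I lifted the blade from the caddy by its broad faces, stood it in the resting block and let go.
2. **Board:** I took it again by its narrow edges and set its tang in the board's slot. When I let go it stood by itself, about 7 mm proud.
3. **Driving:** I drove it down with the mallet in a steady press in small steps, not sharp blows. The last push reached about 27 N at the wrist with no further movement. The mallet's foot was then at about 102 mm, which is the fully home height.
4. **Mallet:** I stood it back on its mat and moved the arm clear.

**Last checks:** before and after pictures show the blade's top about 7 mm lower and its shoulder on the board. In the final pictures the mallet is upright on the mat, and the other things appear not to have moved.

**Disagreement:** the two cameras differed by up to about 10 mm in y. Comparing them with the arm's own position showed the side camera was off, so I used the top camera for y. Contact with the slot's cheeks put its middle about 1 mm from that estimate.

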